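# Feel the pinch slots of used crank arms and fit a sound one

## Robot

A 7-joint arm with a two-finger parallel gripper is mounted at the origin on the work surface. World frame = base frame: x ahead of the robot, y to its left, z up, the work surface at z = 0. Lengths are in m, angles in rad, forces in N, time in s.
With the tool pointing down it reaches from about 0.425 to 0.875 m from the base axis. Payload 8.4 kg.
Tool frame: the origin (TCP) lies midway between the tips of the shut fingers; the grasp point (between the pads) lies 19 mm behind it; z points along the fingers, y is the line along which they close (so a half turn about z gives the same grasp; the last joint's range is limited). The gripper opens to 85 mm and grips with 20 to 120 N. Pads are 22 mm wide; open, the fingers measure 114 mm over their backs; the gripper's body (76 mm by 85 mm) begins 54 mm behind the grasp point. The pads swing forward as they close: fully open they stand 13 mm farther back than shut.
Start: joints at [-1.395, 0.333, 0.04, 1.465, -0.013, 1.343, -0.059], TCP at [0.176, 0.626, 0.231] pointing down, gripper open.
Joint ranges: [-2.58, 2.58], [-0.38, 2.09], [-1.3, 1.39], [0.25, 2.4], [-1.5, 4.64], [0.08, 2.09], [-2.65, 2.65]. Speed limits (rad/s): [2.22, 2.22, 2.79, 2.79, 3.14, 3.14, 3.14].

## Interface

Orientations are given as a 3x3 rotation matrix whose columns are the frame's x, y, z axes.
In Python, from cell import arm, eyes gives the robot as it stands.
- The arm moves only by the shell command python3 -m handwheel 'ROWS' [FORCE]. ROWS is JSON, a list of rows, each an object with "offset": the shift along the world's x, y, z in cm, a list of three; "turn": the turn, a rotation vector about the world's x, y, z in degrees, a list of three; "jaw": the opening, from -1 (shut) to 1 (fully open). A call has 1 to 5 rows; each row is the pose to reach, as a shift and turn from the pose commanded when the call began; what a row does not reach only later rows make up. A row lasts 1/12 s, in which the tool goes at most 41.7 mm and 7.16 degrees, less where a joint would pass 70% of its speed; a pose out of reach is approached as far as the arm can. A call with a gripper value outside its range is refused whole. The fingers move at their own pace and stop on an object; FORCE is the grip in N (left out, the last holds). Time passes only in rows, so rows that repeat a pose let the fingers close. It gives the time, the measured TCP pose, the force, the opening and the grip force at its end, in the units of the state.
- arm.observe(): the state, without advancing time (a new reading comes with each control period).
- eyes.snapshot(name): name is "scene" or "top"; returns the picture (384x512x3 uint8, blue, green, red); there is no depth.
- eyes.camera_info(name): a dict with "fov_y" (degrees; the focal length in pixels is half the picture's height over the tangent of half this angle, whatever the lens; pixels are square), "cx", "cy" (the principal point, pixels), "dist_coeffs" ([k1, k2, p1, p2, k3] as OpenCV has them; the pictures are not rectified), "rvec" (rotation vector, rad) and "tvec" (3), from world to camera coordinates, as OpenCV has them. Camera axes: x right, y down, z forward; pixel columns grow to the right and rows downward; lengths in m; the calibration is good to about 2 mm. A picture is of the moment at which its call begins. camera_info takes no time and is no camera call.
- arm.finish_job(): hands the job in; it is judged then, once.
The state is a dict: "time_s": time; "joint_positions": joint angles; "joint_vel": joint speeds; "tau": joint torques, N m; "ee_pos": TCP position; "eef_rot": TCP orientation; "contact_force": force on the tool from outside, world axes, zero at the start; "torque": the same for the moment, N m; "finger_gap": finger opening in m; "grip_force": force on a finger pad.
Only numpy, scipy, OpenCV 4.12 (cv2) and the standard library are available. Lean on these libraries where they do the work, as an engineer would, in place of code of your own. Each camera call takes 0.05 s, during which the arm holds its last target. There are 200 camera calls.

## Task

Take the feeler from the tool block and, without forcing it, try its blade straight down in the pinch slot of each used crank arm in the row, from left to right (as the robot faces them): in a sound arm it slides right down the slot, on a crushed one it jams on top. Put every crushed arm in the scrap bin and fit one sound arm on the upright crankset spindle, pressing and turning it until its keyway finds the wide master spline and it drops fully home; any other sound arm stays lying flat on the table. At the end the feeler stands in its slot in the tool block again and the other things on the table are where they were.

Things in the scene. Friction and masses are not known exactly. Their poses are not given: they have to be found in the camera images.
- crank_a: dark left crank arm, lying flat in the row; None if absent. Origin: spline axis at the underside; z up, x to the pedal end. Eye 22 mm high, flat sides 43 mm apart, 30 mm long. Pinch slot along x at y = 0 between two lugs, x = -13 to -30 mm, 20 mm high, open above, below and outward; 6 mm wide if sound, under 2 mm if crushed: find out by trial. Bore 25.5 mm, one keyway 10.5 mm wide on its +x side
- crank_a_pedal (a point): crank_a: centre of the pedal boss (28 mm across, 18 mm high), at x = 127 mm, z = 9 mm of the arm. Between eye and boss the arm is 24 mm wide and 16 mm high. About 0.2 kg, centre of mass near x = 45 mm
- crank_b: dark left crank arm, lying flat in the row; None if absent. Origin: spline axis at the underside; z up, x to the pedal end. Eye 22 mm high, flat sides 43 mm apart, 30 mm long. Pinch slot along x at y = 0 between two lugs, x = -13 to -30 mm, 20 mm high, open above, below and outward; 6 mm wide if sound, under 2 mm if crushed: find out by trial. Bore 25.5 mm, one keyway 10.5 mm wide on its +x side
- crank_b_pedal (a point): crank_b: centre of the pedal boss (28 mm across, 18 mm high), at x = 127 mm, z = 9 mm of the arm. Between eye and boss the arm is 24 mm wide and 16 mm high. About 0.2 kg, centre of mass near x = 45 mm
- crank_c: dark left crank arm, lying flat in the row; None if absent. Origin: spline axis at the underside; z up, x to the pedal end. Eye 22 mm high, flat sides 43 mm apart, 30 mm long. Pinch slot along x at y = 0 between two lugs, x = -13 to -30 mm, 20 mm high, open above, below and outward; 6 mm wide if sound, under 2 mm if crushed: find out by trial. Bore 25.5 mm, one keyway 10.5 mm wide on its +x side
- crank_c_pedal (a point): crank_c: centre of the pedal boss (28 mm across, 18 mm high), at x = 127 mm, z = 9 mm of the arm. Between eye and boss the arm is 24 mm wide and 16 mm high. About 0.2 kg, centre of mass near x = 45 mm
- crank_d: dark left crank arm, lying flat in the row; None if absent. Origin: spline axis at the underside; z up, x to the pedal end. Eye 22 mm high, flat sides 43 mm apart, 30 mm long. Pinch slot along x at y = 0 between two lugs, x = -13 to -30 mm, 20 mm high, open above, below and outward; 6 mm wide if sound, under 2 mm if crushed: find out by trial. Bore 25.5 mm, one keyway 10.5 mm wide on its +x side
- crank_d_pedal (a point): crank_d: centre of the pedal boss (28 mm across, 18 mm high), at x = 127 mm, z = 9 mm of the arm. Between eye and boss the arm is 24 mm wide and 16 mm high. About 0.2 kg, centre of mass near x = 45 mm
- feeler: feeler: steel blade 3 mm thick (y), 12 mm wide (x), 60 mm long, pointing down under a handle 26 mm (x) by 16 mm (y) that rises to z = 70 mm. Origin: foot of the handle, where the blade begins; z up. Its collar, 30 x 24 mm, z = 0 to 8 mm, rests on the tool block. 60 g; grip the handle across its 16 mm
- feeler_tip (a point): middle of the blade's lower end, 60 mm below the feeler's origin
- block: wooden tool block, 130 (x) x 60 mm, 70 mm high, fixed; origin at the centre of its underside. Two small screwdrivers stand in its -x end, tops at 145 mm
- block_hole (a point): middle of the feeler's slot at the top of the tool block (x = 40, z = 70 mm of the block): 20 mm (x) by 12 mm (y), right through; the feeler stands in it, collar on the wood
- crankset: removed crankset held fast on a wood block: right arm and 134 mm chainring at the bottom, spindle end upright. Origin: spindle axis at table height; z up. x is the way a fitted left arm points (opposite to the right arm); on that side the spindle has its one wide master spline, 8.4 mm wide, 16.6 mm out from the axis
- seat (a point): spindle axis at the top of the upper bearing cup (44 mm across), z = 110 mm: a fitted arm's underside rests here. The 24 mm spindle rises 26.5 mm above it, the master spline 14 mm: a wrongly turned arm stands on the spline, 14 mm high, with the plain spindle end in its bore. Play 0.7 mm sideways, 5 degrees in turning; let go, a fitted arm sags about 0.1 rad
- bin: open grey scrap bin, 240 mm (x) by 180 mm (y), 45 mm high, walls and floor 4 mm thick, fixed; origin at the centre of its underside, on the table
- headlamp: green plastic headlamp, not part of the job
- spoke_key: round steel spoke key, not part of the job
- tyre_levers: trio of white tyre levers, not part of the job
- seat_clamp: chrome seat clamp, not part of the job
- bolt_dish: glass dish of bolts, 110 mm across, 35 mm high, not part of the job
- pedal: black pedal, not part of the job
- oil: oil bottle, 130 mm tall, not part of the job
There are look-alikes about, which are no part of the job. Of the things that look like the block, the middle-sized one is meant.

How it is judged:
On the way, in this order (a step that is already met when the one before it is completed fails the run):
1. the leftmost arm has been tried: the blade went down at least 13 mm into its slot (sound), or was held lengthwise on top of its slot with more than 1 N (crushed) (((world y of crank_a above 0.28 m and (x of feeler_tip in the frame of crank_a between -0.03 and -0.014 m and y of feeler_tip in the frame of crank_a between -0.003 and 0.003 m and angle between the z axis of feeler and the z axis of crank_a, either way round below 0.12 rad and z of feeler_tip in the frame of crank_a below 0.007 m)) or (world y of crank_b above 0.28 m and (x of feeler_tip in the frame of crank_b between -0.03 and -0.014 m and y of feeler_tip in the frame of crank_b between -0.004 and 0.004 m and angle between the z axis of feeler and the z axis of crank_b, either way round below 0.12 rad and z of feeler_tip in the frame of crank_b between 0.015 and 0.023 m and angle between the x axis of feeler and the x axis of crank_b, either way round below 0.25 rad and contact force between feeler and crank_b above 1 N)))), for 0.1 s.
2. the second arm from the left has been tried in the same way (((world y of crank_a below 0.28 m and (x of feeler_tip in the frame of crank_a between -0.03 and -0.014 m and y of feeler_tip in the frame of crank_a between -0.003 and 0.003 m and angle between the z axis of feeler and the z axis of crank_a, either way round below 0.12 rad and z of feeler_tip in the frame of crank_a below 0.007 m)) or (world y of crank_b below 0.28 m and (x of feeler_tip in the frame of crank_b between -0.03 and -0.014 m and y of feeler_tip in the frame of crank_b between -0.004 and 0.004 m and angle between the z axis of feeler and the z axis of crank_b, either way round below 0.12 rad and z of feeler_tip in the frame of crank_b between 0.015 and 0.023 m and angle between the x axis of feeler and the x axis of crank_b, either way round below 0.25 rad and contact force between feeler and crank_b above 1 N)))), for 0.1 s.
3. the third arm from the left, if there is one, has been tried in the same way (((x of feeler_tip in the frame of crank_c between -0.03 and -0.014 m and y of feeler_tip in the frame of crank_c between -0.003 and 0.003 m and angle between the z axis of feeler and the z axis of crank_c, either way round below 0.12 rad and z of feeler_tip in the frame of crank_c below 0.007 m) or (x of feeler_tip in the frame of crank_d between -0.03 and -0.014 m and y of feeler_tip in the frame of crank_d between -0.004 and 0.004 m and angle between the z axis of feeler and the z axis of crank_d, either way round below 0.12 rad and z of feeler_tip in the frame of crank_d between 0.015 and 0.023 m and angle between the x axis of feeler and the x axis of crank_d, either way round below 0.25 rad and contact force between feeler and crank_d above 1 N))), for 0.1 s.
At the end, for the whole second after the job is handed in: One sound arm home on the spindle (within 4 mm of the seat, 3 mm of the axis, tilt under 0.15 rad, pedal end along the crankset's x); any other sound arm flat on the table; every crushed arm in the bin; feeler in its slot (10 mm, 0.12 rad), collar on the wood; all at rest (((horizontal distance between crank_a and seat below 0.003 m and z of crank_a in the frame of seat between -0.003 and 0.004 m and angle between crank_a's own z axis and vertical below 0.15 rad and x of crank_a_pedal in the frame of crankset above 0.11 m) or (horizontal distance between crank_c and seat below 0.003 m and z of crank_c in the frame of seat between -0.003 and 0.004 m and angle between crank_c's own z axis and vertical below 0.15 rad and x of crank_c_pedal in the frame of crankset above 0.11 m)) and ((horizontal distance between crank_a and seat below 0.003 m and z of crank_a in the frame of seat between -0.003 and 0.004 m and angle between crank_a's own z axis and vertical below 0.15 rad and x of crank_a_pedal in the frame of crankset above 0.11 m) or (height (world z) of crank_a below 0.005 m and angle between crank_a's own z axis and vertical below 0.1 rad)) and ((horizontal distance between crank_c and seat below 0.003 m and z of crank_c in the frame of seat between -0.003 and 0.004 m and angle between crank_c's own z axis and vertical below 0.15 rad and x of crank_c_pedal in the frame of crankset above 0.11 m) or (height (world z) of crank_c below 0.005 m and angle between crank_c's own z axis and vertical below 0.1 rad)) and x of crank_b in the frame of bin between -0.12 and 0.12 m and y of crank_b in the frame of bin between -0.09 and 0.09 m and z of each of crank_b, crank_b_pedal, crank_d, crank_d_pedal in the frame of bin below 0.065 m and x of crank_b_pedal in the frame of bin between -0.12 and 0.12 m and y of crank_b_pedal in the frame of bin between -0.09 and 0.09 m and x of crank_d in the frame of bin between -0.12 and 0.12 m and y of crank_d in the frame of bin between -0.09 and 0.09 m and x of crank_d_pedal in the frame of bin between -0.12 and 0.12 m and y of crank_d_pedal in the frame of bin between -0.09 and 0.09 m and horizontal distance between feeler and block_hole below 0.01 m and z of feeler in the frame of block_hole between -0.004 and 0.005 m and angle between feeler's own z axis and vertical below 0.12 rad and linear speed of each of crank_a, crank_b, crank_c, crank_d, feeler below 0.02 m/s); the robot touches nothing.
It fails at once if the feeler is forced on an arm with more than 40 N (contact force between feeler and crank_a above 40 N or contact force between feeler and crank_b above 40 N or contact force between feeler and crank_c above 40 N or contact force between feeler and crank_d above 40 N).
It fails at once if one of the things that are not part of the job is moved more than 50 mm (distance of any of headlamp, spoke_key, tyre_levers, seat_clamp, bolt_dish, pedal, oil from where it was at the start of the episode above 0.05 m).
Of crank_c, crank_d only 1 to 1 are there at a start; the rules pass over those that are not, and their reading is None.
Of crank_c, crank_d, pedal, oil only 2 to 4 are there at a start; the rules pass over those that are not, and their reading is None.
At some moment in a run one of crank_a, crank_b, crank_c, crank_d may be knocked a few centimetres aside while the robot is not near it.
It also fails if it takes over 210 s, if anything falls off the work surface, if the arm or the gripper's body presses on something with over 40 N, if the wrist force passes 120 N, or if a joint passes its speed limit or range.

## Working session

There is one attempt and no reset: what is moved stays moved. The work goes in short steps, Python scripts to look and compute and a shell command to move; the robot and the scene stay as the last step left them, time stands still between calls to the robot, and variables do not carry over. Pictures are saved under pics/ and viewed, at most 15 in all, crops included, and the job is handed in when it is done.

```bash
ls; mkdir -p pics; cat > h.py <<'E'
import numpy as np, cv2
from cell import arm, eyes
def cam(n):
    c=eyes.camera_info(n); f=192/np.tan(np.radians(c["fov_y"])/2)
    K=np.array([[f,0,c["cx"]],[0,f,c["cy"]],[0,0,1.]])
    return K,np.array(c["dist_coeffs"],float),np.array(c["rvec"],float),np.array(c["tvec"],float)
def w(n,uv,z):
    K,d,r,t=cam(n); R=cv2.Rodrigues(r)[0]
    p=cv2.undistortPoints(np.array([[uv]],float),K,d)[0,0]
    ray=R.T@np.array([p[0],p[1],1]); o=-R.T@t.ravel()
    return o+ray*(z-o[2])/ray[2]
def px(n,P):
    K,d,r,t=cam(n); return cv2.projectPoints(np.array(P,float).reshape(-1,3),r,t,K,d)[0].reshape(-1,2)
def crop(n,x0,y0,x1,y1,s,name,im=None):
    im=eyes.snapshot(n) if im is None else im
    cv2.imwrite("pics/"+name,cv2.resize(im[y0:y1,x0:x1],None,fx=s,fy=s,interpolation=cv2.INTER_CUBIC))
    return im
E
python3 - <<'E'
from h import *
for n in("scene","top"):
    im=eyes.snapshot(n); cv2.imwrite(f"pics/{n}0_raw.png",im); crop(n,0,0,512,384,1.56,n+"0.png",im)
    K,d,r,t=cam(n); print(n,K[0,0],d,-cv2.Rodrigues(r)[0].T@t.ravel())
print(arm.observe())
E
```

```text
pics
scene 443.18279943795 [0.03315327 0.         0.         0.         0.        ] [ 1.08003357 -0.20955825  1.06585145]
top 451.1752272775236 [0.05535688 0.         0.         0.         0.        ] [0.28379202 0.06652774 1.2850782 ]
{'time_s': 0.1, 'joint_positions': array([-1.39520934,  0.33383848,  0.03989417,  1.46618093, -0.01339381,
        1.34328259, -0.05848346]), 'joint_vel': array([ 0.00058833, -0.00192457, -0.00045461, -0.00216001,  0.00016746,
       -0.00078885, -0.00022082]), 'tau': array([ 3.64691368e-03, -6.60008740e+01,  1.37010723e+00, -4.06470573e+01,
        1.71363313e-02,  8.98358150e-03, -6.41821401e-06]), 'ee_pos': array([0.17630061, 0.62521321, 0.23051256]), 'eef_rot': array([[-9.62478327e-01,  2.71358413e-01, -2.85477139e-04],
       [ 2.71358541e-01,  9.62477293e-01, -1.41478744e-03],
       [-1.09149211e-04, -1.43916891e-03, -9.99998958e-01]]), 'contact_force': array([ 0.59613097, -0.86744065, -0.00308972]), 'torque': array([-0.00044285, -0.01356833, -0.00030826]), 'grip_force': 0.0, 'finger_gap': 0.085430637330133}
```

View pics/scene0.png

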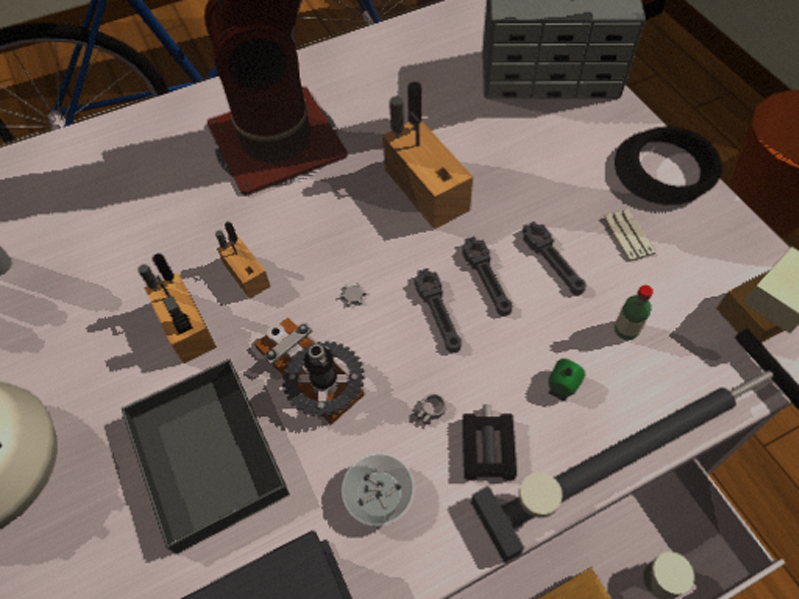

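View pics/top0.png

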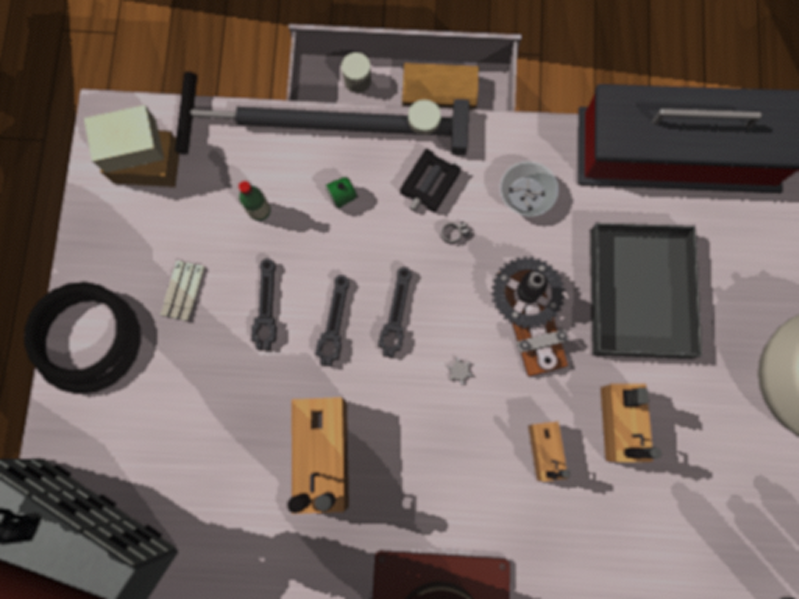

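```bash
python3 - <<'E'
from h import *
P=[(0,0,0),(.176,.625,.23),(.5,0,0),(.5,.5,0),(.5,-.4,0),(.5,.28,0)]
for n in("scene","top"): print(n,(px(n,P)*1.56).round())
# arm candidates (top): eye & pedal
for nm,e,p in [("L",(265,333),(267,268)),("M",(331,350),(341,286)),("R",(393,345),(403,275))]:
    E=w("top",np.array(e)/1.56,.02);Q=w("top",np.array(p)/1.56,.018);print(nm,E.round(3),Q.round(3),np.linalg.norm(E-Q))
for uv in [(366,520)]: pass
E
```

```text
scene [[275. 139.]
 [590.  -0.]
 [377. 320.]
 [609. 216.]
 [156. 420.]
 [512. 260.]]
top [[439. 625.]
 [ 11. 508.]
 [451. 332.]
 [181. 318.]
 [670. 343.]
 [299. 324.]]
L [0.476 0.338 0.02 ] [0.598 0.346 0.018] 0.12248709191505124
M [0.451 0.216 0.02 ] [0.571 0.206 0.018] 0.12037130745611534
R [0.466 0.104 0.02 ] [0.598 0.093 0.018] 0.13239142603760543
```

```bash
python3 - <<'E'
from h import *
t=cv2.imread("pics/top0_raw.png");s=cv2.imread("pics/scene0_raw.png")
g=lambda im:np.clip(255*(im/255.)**.6,0,255).astype(np.uint8)
a=cv2.resize(g(t)[162:238,158:270],None,fx=7,fy=7,interpolation=cv2.INTER_CUBIC)
for i in range(0,112,10): cv2.putText(a,str(158+i),(i*7,10),0,.35,(0,0,255));cv2.line(a,(i*7,0),(i*7,6),(0,0,255))
for i in range(0,76,10): cv2.putText(a,str(162+i),(0,i*7),0,.35,(0,0,255))
cv2.imwrite("pics/arms.png",a)
b=cv2.resize(g(t)[155:307,310:455],None,fx=3.9,fy=3.9,interpolation=cv2.INTER_CUBIC)
cv2.imwrite("pics/right.png",b)
E
```

```text
(no output)
```

View pics/arms.png

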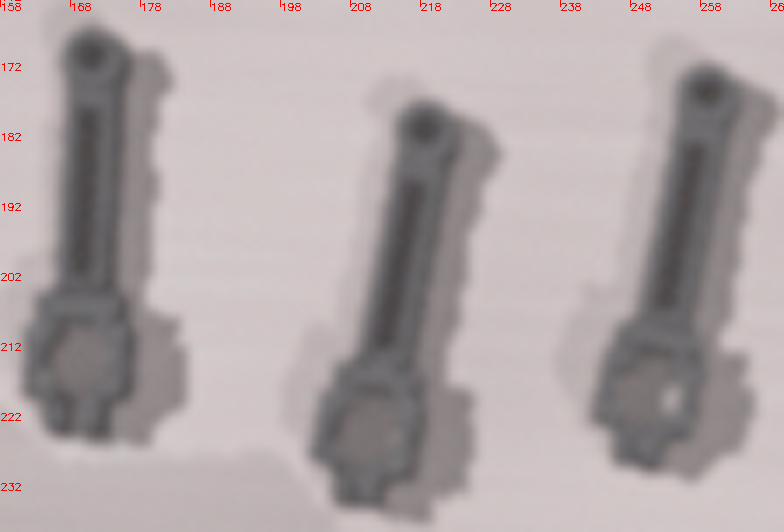

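View pics/right.png

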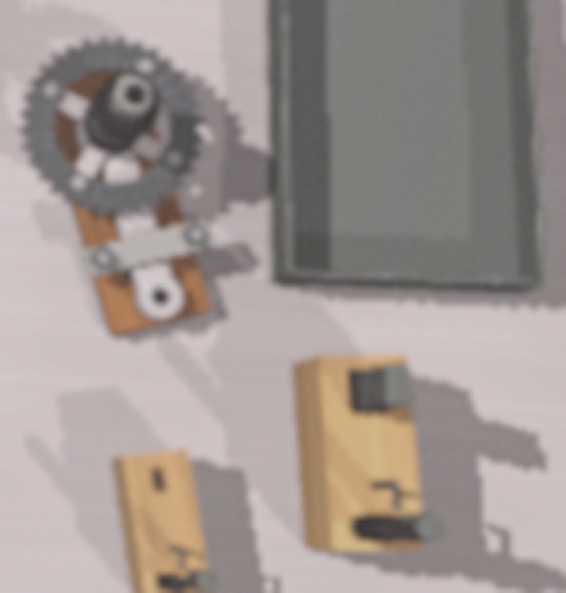

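```bash
cat > fit.py <<'E'
from h import *
from scipy.optimize import minimize
def prism(pts,z0,z1): return [(x,y,z) for z in(z0,z1) for x,y in pts]
def arm_prisms():
    c=[(.127+.014*np.cos(a),.014*np.sin(a)) for a in np.linspace(0,6.28,24)]
    return [prism(c,0,.018),prism([(.02,-.012),(.127,-.012),(.127,.012),(.02,.012)],0,.016)]
S=8
def sil(n,prisms,p,shape,off):
    m=np.zeros((shape[0]*S,shape[1]*S),np.uint8); c,s=np.cos(p[2]),np.sin(p[2])
    for pr in prisms:
        P=np.array(pr); W=np.c_[p[0]+c*P[:,0]-s*P[:,1],p[1]+s*P[:,0]+c*P[:,1],P[:,2]]
        u=(px(n,W)-off+.5)*S
        cv2.fillConvexPoly(m,cv2.convexHull(u.astype(np.float32)).round().astype(np.int32),255)
    return cv2.resize(m,shape[::-1],interpolation=cv2.INTER_AREA)/255.
def fit_arm(ims,p0,thr=(60,95)):
    data=[]
    for n,im in ims.items():
        g=cv2.cvtColor(im,cv2.COLOR_BGR2GRAY).astype(float)
        c,s=np.cos(p0[2]),np.sin(p0[2])
        W=[(p0[0]+c*x-s*y,p0[1]+s*x+c*y,.01) for x in(.028,.155) for y in(-.03,.03)]
        u=px(n,W); lo=u.min(0).astype(int)-1; hi=u.max(0).astype(int)+2
        g=g[lo[1]:hi[1],lo[0]:hi[0]]
        roi=np.zeros(g.shape,np.uint8); cv2.fillConvexPoly(roi,cv2.convexHull((u-lo).astype(np.float32)).round().astype(np.int32),1)
        data.append((n,np.clip((thr[1]-g)/(thr[1]-thr[0]),0,1),roi,lo))
    pr=arm_prisms()
    def cost(q):
        p=np.array(p0)+np.array(q)*[.004,.004,.05]
        return sum((((sil(n,pr,p,d.shape,lo)-d)**2)*roi).sum() for n,d,roi,lo in data)
    r=minimize(cost,[0,0,0],method="Nelder-Mead",options=dict(initial_simplex=[[0,0,0],[1,0,0],[0,1,0],[0,0,1]],xatol=.01,fatol=.01))
    return np.array(p0)+r.x*[.004,.004,.05],r.fun
E
python3 - <<'E'
from fit import *
t=cv2.imread("pics/top0_raw.png");s=cv2.imread("pics/scene0_raw.png")
gt=cv2.cvtColor(t,cv2.COLOR_BGR2GRAY);gs=cv2.cvtColor(s,cv2.COLOR_BGR2GRAY)
print(gt[195,158:190],gt[225,225:232])
u=px("scene",[(.54,.34,.0)])[0].astype(int);print(u,gs[u[1],u[0]-20:u[0]+20])
a=cv2.resize(np.clip(255*(s/255.)**.6,0,255).astype(np.uint8)[155:280,85:245],None,fx=5,fy=4.8,interpolation=cv2.INTER_CUBIC)
a=cv2.resize(np.clip(255*(s/255.)**.6,0,255).astype(np.uint8)[160:280,85:243],None,fx=5,fy=5,interpolation=cv2.INTER_CUBIC)
cv2.imwrite("pics/s1.png",a)
E
```

```text
[172 172 171 173 173 168 157 136  95  61  42  35  36  46  52  48  57  83
  95  93  93 119 159 174 174 173 173 174 173 172 173 173] [112 150 167 169 169 169 167]
[353 168] [170 170 170 175 177 175 174 173 172 172 173 172 132  97  91  92  93  92
  67  36  39  41  54  55  42  34  30  32  48  59  97 147 167 171 169 171
 171 169 168 169]
```

View pics/s1.png

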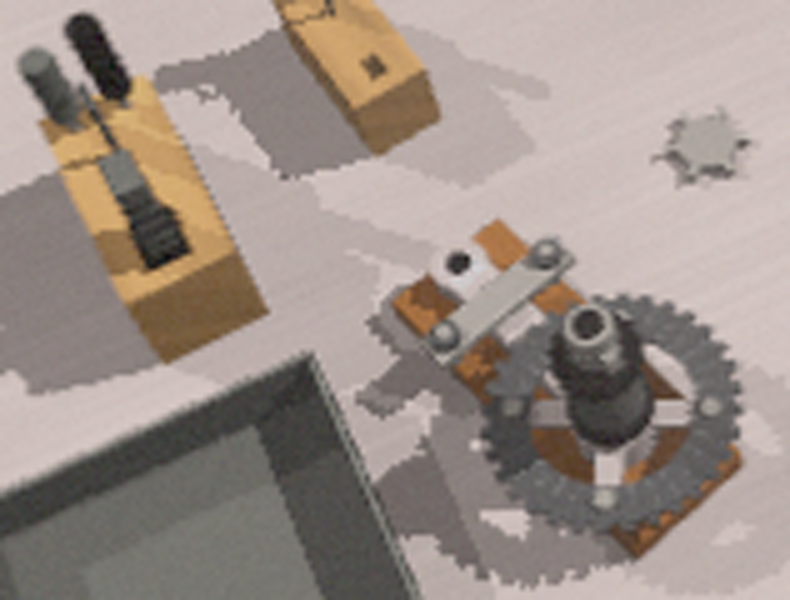

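```bash
cat >> h.py <<'E'
def tri(us,ut):
    A=[];B=[]
    for n,u in(("scene",us),("top",ut)):
        K,d,r,t=cam(n);R=cv2.Rodrigues(r)[0];p=cv2.undistortPoints(np.array([[u]],float),K,d)[0,0]
        for i in(0,1): A.append(R[i]-p[i]*R[2]);B.append(p[i]*t.ravel()[2]-t.ravel()[i])
    return np.linalg.lstsq(np.array(A),np.array(B),rcond=None)[0]
E
python3 - <<'E'
from fit import *
t=cv2.imread("pics/top0_raw.png");s=cv2.imread("pics/scene0_raw.png")
for nm,p0 in (("L",(.472,.338,.06)),("M",(.447,.217,-.08)),("R",(.468,.104,-.08))):
    for d in ({"top":t},{"scene":s},{"top":t,"scene":s}):
        p,f=fit_arm(d,p0); print(nm,list(d),p.round(4),round(f,1),"slot",(p[:2]-.022*np.array([np.cos(p[2]),np.sin(p[2])])).round(4))
c=lambda o,u,k:(np.array(o)+(np.array(u)+.5)/k-.5)
T=lambda u:c((310,155),u,3.9); Sc=lambda u:c((85,160),u,5)
def show(nm,us,ut,z): print(nm,tri(Sc(us),T(ut)).round(4),"scene@z",w("scene",Sc(us),z).round(4),"top@z",w("top",T(ut),z).round(4))
show("spindle",(588,323),(134,94),.1365)
show("pedalhole",(459,263),(160,296),.04)
show("feeler",(124,172),(395,388),.14)
show("block corner nearL",(268,312),(320,357),.07)
for u in((320,357),(408,357),(327,550),(425,540)): print("blk top",w("top",T(u),.07).round(4))
for u in((131,303),(240,250)): print("blk scene",w("scene",Sc(u),.07).round(4))
for u in((593,225),(695,225),(697,357),(592,355)): print("bin",w("top",np.array(u)/1.5625,.045).round(3))
E
```

```text
L ['top'] [0.4749 0.3386 0.0616] 23.2 slot [0.4529 0.3373]
L ['scene'] [0.4795 0.3404 0.0527] 31.9 slot [0.4575 0.3392]
L ['top', 'scene'] [0.4778 0.3401 0.052 ] 63.8 slot [0.4558 0.3389]
M ['top'] [ 0.4514  0.2212 -0.119 ] 18.4 slot [0.4296 0.2238]
M ['scene'] [ 0.4562  0.2194 -0.0884] 37.2 slot [0.4343 0.2213]
M ['top', 'scene'] [ 0.4549  0.2206 -0.1109] 72.1 slot [0.433 0.223]
R ['top'] [ 0.4727  0.1091 -0.1448] 16.5 slot [0.4509 0.1123]
R ['scene'] [ 0.4778  0.1099 -0.1387] 36.3 slot [0.456  0.1129]
R ['top', 'scene'] [ 0.4762  0.1085 -0.1309] 70.0 slot [0.4544 0.1114]
spindle [ 0.575  -0.1326  0.1334] scene@z [ 0.577  -0.1319  0.1365] top@z [ 0.5739 -0.1331  0.1365]
pedalhole [ 0.4537 -0.171   0.0301] scene@z [ 0.4601 -0.1704  0.04  ] top@z [ 0.4521 -0.1701  0.04  ]
feeler [ 0.3888 -0.3027  0.1303] scene@z [ 0.3965 -0.3005  0.14  ] top@z [ 0.3877 -0.3008  0.14  ]
block corner nearL [ 0.4204 -0.2795  0.0139] scene@z [ 0.4597 -0.2672  0.07  ] top@z [ 0.4121 -0.2732  0.07  ]
blk top [ 0.4121 -0.2732  0.07  ]
blk top [ 0.4155 -0.3324  0.07  ]
blk top [ 0.2841 -0.2762  0.07  ]
blk top [ 0.2946 -0.3407  0.07  ]
blk scene [ 0.4224 -0.3269  0.07  ]
blk scene [ 0.4185 -0.2684  0.07  ]
bin [ 0.704 -0.248  0.045]
bin [ 0.713 -0.431  0.045]
bin [ 0.471 -0.427  0.045]
bin [ 0.465 -0.246  0.045]
```

```bash
H='python3 -m handwheel'
$H '[{"offset":[12.4,-9.5,3],"turn":[0,0,0],"jaw":1},{"offset":[12.4,-9.5,3],"turn":[0,0,0],"jaw":1},{"offset":[12.4,-9.5,3],"turn":[0,0,0],"jaw":1},{"offset":[12.4,-9.5,3],"turn":[0,0,0],"jaw":1},{"offset":[12.4,-9.5,3],"turn":[0,0,0],"jaw":1}]' 40
$H '[{"offset":[13,-13,0],"turn":[0,0,0],"jaw":1},{"offset":[13,-13,0],"turn":[0,0,0],"jaw":1},{"offset":[13,-13,0],"turn":[0,0,0],"jaw":1},{"offset":[13,-13,0],"turn":[0,0,0],"jaw":1},{"offset":[13,-13,0],"turn":[0,0,0],"jaw":1}]'
$H '[{"offset":[11,-16,0],"turn":[0,0,0],"jaw":1},{"offset":[11,-16,0],"turn":[0,0,0],"jaw":1},{"offset":[11,-16,0],"turn":[0,0,0],"jaw":1},{"offset":[11,-16,0],"turn":[0,0,0],"jaw":1},{"offset":[11,-16,0],"turn":[0,0,0],"jaw":1}]'
$H '[{"offset":[4,-18,0],"turn":[0,0,18],"jaw":1},{"offset":[4,-18,0],"turn":[0,0,18],"jaw":1},{"offset":[4,-18,0],"turn":[0,0,18],"jaw":1},{"offset":[4,-18,0],"turn":[0,0,18],"jaw":1},{"offset":[4,-18,0],"turn":[0,0,18],"jaw":1}]'
python3 -c "
from h import *
print(arm.observe())"
```

```text
time_s: 0.52
ee_pos: [0.3086, 0.5254, 0.263]
eef_rot: [[-0.959, 0.282, 0.004], [0.282, 0.96, -0.0], [-0.004, 0.001, -1.0]]
contact_force: [1.4, -0.8, 0.5]
finger_gap: 0.0855
grip_force: 0.0
time_s: 0.93
ee_pos: [0.4348, 0.3952, 0.2613]
eef_rot: [[-0.961, 0.278, 0.002], [0.278, 0.961, -0.002], [-0.002, -0.001, -1.0]]
contact_force: [1.5, -0.2, -1.0]
finger_gap: 0.0855
grip_force: 0.0
time_s: 1.35
ee_pos: [0.5423, 0.2362, 0.2612]
eef_rot: [[-0.961, 0.275, 0.0], [0.275, 0.961, -0.001], [-0.001, -0.001, -1.0]]
contact_force: [0.3, -0.0, -0.8]
finger_gap: 0.0853
grip_force: 0.0
time_s: 1.77
ee_pos: [0.5808, 0.0547, 0.2613]
eef_rot: [[-0.999, -0.035, 0.0], [-0.035, 0.999, -0.002], [-0.0, -0.002, -1.0]]
contact_force: [0.9, -0.4, 0.6]
finger_gap: 0.0853
grip_force: 0.0
{'time_s': 1.7667, 'joint_positions': array([-0.55527691,  0.18760261,  0.44589805,  1.60817578, -0.08041617,
        1.36439845,  1.50579958]), 'joint_vel': array([ 0.29753727,  0.06996688,  0.1446323 , -0.05867969, -0.07028948,
        0.00984382,  0.43592472]), 'tau': array([-4.71079811e+00, -4.94027567e+01,  6.91677108e-01, -3.99878740e+01,
       -4.06129165e-01, -6.08309943e-03,  1.00702839e-01]), 'ee_pos': array([0.5807732 , 0.0547412 , 0.26130668]), 'eef_rot': array([[-9.99397282e-01, -3.47132571e-02,  2.50991998e-04],
       [-3.47136530e-02,  9.99395683e-01, -1.79750936e-03],
       [-1.88442914e-04, -1.80513882e-03, -9.99998353e-01]]), 'contact_force': array([ 0.86114189, -0.38678047,  0.58088859]), 'torque': array([-0.06079177, -0.03314992, -0.00010147]), 'grip_force': 0.0, 'finger_gap': 0.08534756207846954}
```

```bash
H='python3 -m handwheel'
$H '[{"offset":[-6,-18,0],"turn":[0,0,0],"jaw":1},{"offset":[-6,-18,0],"turn":[0,0,0],"jaw":1},{"offset":[-6,-18,0],"turn":[0,0,0],"jaw":1},{"offset":[-6,-18,0],"turn":[0,0,0],"jaw":1},{"offset":[-6,-18,0],"turn":[0,0,0],"jaw":1}]' 40
$H '[{"offset":[-12,-16,0],"turn":[0,0,0],"jaw":1},{"offset":[-12,-16,0],"turn":[0,0,0],"jaw":1},{"offset":[-12,-16,0],"turn":[0,0,0],"jaw":1},{"offset":[-12,-16,0],"turn":[0,0,0],"jaw":1},{"offset":[-12,-16,0],"turn":[0,0,0],"jaw":1}]'
$H '[{"offset":[-1,-2,-6],"turn":[0,0,0],"jaw":1},{"offset":[-1,-2,-6],"turn":[0,0,0],"jaw":1},{"offset":[-1,-2,-6],"turn":[0,0,0],"jaw":1},{"offset":[-1,-2,-6],"turn":[0,0,0],"jaw":1},{"offset":[-1,-2,-6],"turn":[0,0,0],"jaw":1}]'
python3 - <<'E'
from h import *
o=arm.observe();print(o["joint_positions"].round(2))
p=o["ee_pos"]
T=eyes.snapshot("top");S=eyes.snapshot("scene");cv2.imwrite("pics/t2r.png",T);cv2.imwrite("pics/s2r.png",S)
ut=px("top",[p])[0];us=px("scene",[p])[0];print(p,ut,us)
g=lambda im:np.clip(255*(im/255.)**.6,0,255).astype(np.uint8)
def cut(im,u): x,y=int(u[0])-40,int(u[1])-50; print(x,y); return cv2.resize(g(im)[y:y+100,x:x+80],None,fx=5,fy=5,interpolation=cv2.INTER_CUBIC)
cv2.imwrite("pics/c2.png",np.hstack([cut(T,ut),cut(S,us)]))
E
```

```text
time_s: 2.18
ee_pos: [0.5183, -0.1243, 0.2613]
eef_rot: [[-0.999, -0.034, -0.0], [-0.034, 0.999, -0.001], [0.0, -0.001, -1.0]]
contact_force: [-0.2, -0.7, 0.6]
finger_gap: 0.0857
grip_force: 0.0
time_s: 2.6
ee_pos: [0.398, -0.2816, 0.2612]
eef_rot: [[-0.999, -0.037, 0.0], [-0.037, 0.999, 0.0], [-0.0, 0.0, -1.0]]
contact_force: [0.3, -0.1, 0.8]
finger_gap: 0.0853
grip_force: 0.0
time_s: 3.02
ee_pos: [0.3914, -0.2989, 0.2024]
eef_rot: [[-0.999, -0.04, 0.001], [-0.04, 0.999, -0.0], [-0.001, -0.0, -1.0]]
contact_force: [0.0, 0.3, 0.5]
finger_gap: 0.0853
grip_force: 0.0
[-0.19  0.    0.76  1.91 -0.    1.23  2.19]
[ 0.39143422 -0.29889748  0.2024397 ] [418.62694427 250.54684809] [101.08569127 178.17420665]
378 200
61 128
```

View pics/c2.png

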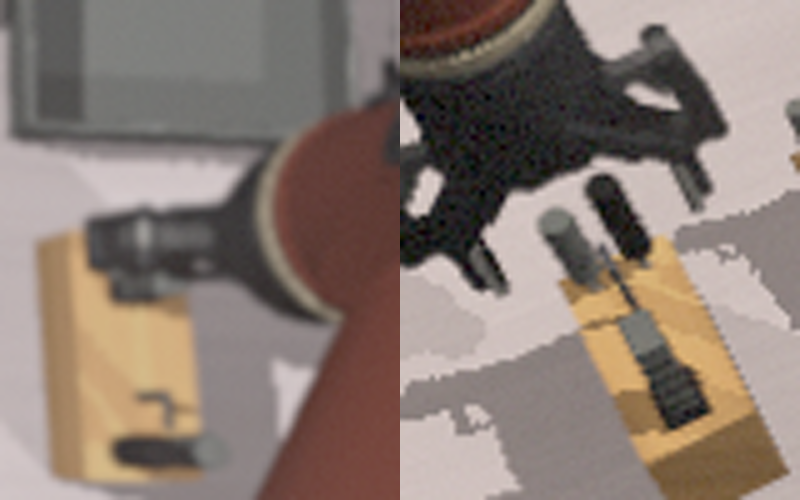

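```bash
H='python3 -m handwheel'
$H '[{"offset":[0,-0.2,-10],"turn":[0,0,0],"jaw":1},{"offset":[0,-0.2,-10],"turn":[0,0,0],"jaw":1},{"offset":[0,-0.2,-10],"turn":[0,0,0],"jaw":1},{"offset":[0,-0.2,-10],"turn":[0,0,0],"jaw":1},{"offset":[0,-0.2,-10],"turn":[0,0,0],"jaw":1}]' 60
$H '[{"offset":[0,0,0],"turn":[0,0,0],"jaw":-1},{"offset":[0,0,0],"turn":[0,0,0],"jaw":-1},{"offset":[0,0,0],"turn":[0,0,0],"jaw":-1},{"offset":[0,0,0],"turn":[0,0,0],"jaw":-1},{"offset":[0,0,0],"turn":[0,0,0],"jaw":-1}]'
$H '[{"offset":[0,0,0],"turn":[0,0,0],"jaw":-1},{"offset":[0,0,0],"turn":[0,0,0],"jaw":-1},{"offset":[0,0,0],"turn":[0,0,0],"jaw":-1},{"offset":[0,0,0],"turn":[0,0,0],"jaw":-1},{"offset":[0,0,0],"turn":[0,0,0],"jaw":-1}]'
```

```text
time_s: 3.53
ee_pos: [0.3909, -0.3012, 0.102]
eef_rot: [[-0.999, -0.04, -0.001], [-0.04, 0.999, -0.0], [0.001, -0.0, -1.0]]
contact_force: [0.1, -0.1, 1.2]
finger_gap: 0.0856
grip_force: 0.0
time_s: 3.95
ee_pos: [0.3908, -0.3015, 0.102]
eef_rot: [[-0.999, -0.039, 0.001], [-0.039, 0.999, -0.0], [-0.001, -0.0, -1.0]]
contact_force: [0.1, -0.7, 0.3]
finger_gap: 0.0254
grip_force: 0.0
time_s: 4.37
ee_pos: [0.3904, -0.3014, 0.1014]
eef_rot: [[-0.999, -0.039, -0.0], [-0.039, 0.999, 0.0], [0.0, 0.0, -1.0]]
contact_force: [-1.1, 1.1, 1.9]
finger_gap: 0.0152
grip_force: 60.2
```

```bash
H='python3 -m handwheel'
$H '[{"offset":[0,0,16.5],"turn":[0,0,0],"jaw":-1},{"offset":[0,0,16.5],"turn":[0,0,0],"jaw":-1},{"offset":[0,0,16.5],"turn":[0,0,0],"jaw":-1},{"offset":[0,0,16.5],"turn":[0,0,0],"jaw":-1},{"offset":[0,0,16.5],"turn":[0,0,0],"jaw":-1}]'
$H '[{"offset":[11,16,0],"turn":[0,0,0],"jaw":-1},{"offset":[11,16,0],"turn":[0,0,0],"jaw":-1},{"offset":[11,16,0],"turn":[0,0,0],"jaw":-1},{"offset":[11,16,0],"turn":[0,0,0],"jaw":-1},{"offset":[11,16,0],"turn":[0,0,0],"jaw":-1}]'
$H '[{"offset":[5,18,0],"turn":[0,0,0],"jaw":-1},{"offset":[5,18,0],"turn":[0,0,0],"jaw":-1},{"offset":[5,18,0],"turn":[0,0,0],"jaw":-1},{"offset":[5,18,0],"turn":[0,0,0],"jaw":-1},{"offset":[5,18,0],"turn":[0,0,0],"jaw":-1}]'
$H '[{"offset":[-2,18,0],"turn":[0,0,1],"jaw":-1},{"offset":[-2,18,0],"turn":[0,0,1],"jaw":-1},{"offset":[-2,18,0],"turn":[0,0,1],"jaw":-1},{"offset":[-2,18,0],"turn":[0,0,1],"jaw":-1},{"offset":[-2,18,0],"turn":[0,0,1],"jaw":-1}]'
$H '[{"offset":[-7.5,12,-9],"turn":[0,0,0],"jaw":-1},{"offset":[-7.5,12,-9],"turn":[0,0,0],"jaw":-1},{"offset":[-7.5,12,-9],"turn":[0,0,0],"jaw":-1},{"offset":[-7.5,12,-9],"turn":[0,0,0],"jaw":-1},{"offset":[-7.5,12,-9],"turn":[0,0,0],"jaw":-1}]'
$H '[{"offset":[0,0,-3],"turn":[0,0,0],"jaw":-1},{"offset":[0,0,-3],"turn":[0,0,0],"jaw":-1},{"offset":[0,0,-3],"turn":[0,0,0],"jaw":-1},{"offset":[0,0,-3],"turn":[0,0,0],"jaw":-1},{"offset":[0,0,-3],"turn":[0,0,0],"jaw":-1}]'
python3 - <<'E'
from h import *
o=arm.observe();p=o["ee_pos"]-[0,0,.0914];print(o["ee_pos"],o["joint_positions"].round(2))
T=eyes.snapshot("top");S=eyes.snapshot("scene");cv2.imwrite("pics/t3r.png",T);cv2.imwrite("pics/s3r.png",S)
ut=px("top",[p])[0];us=px("scene",[p])[0];print(ut,us)
g=lambda im:np.clip(255*(im/255.)**.6,0,255).astype(np.uint8)
def cut(im,u): x,y=int(u[0])-28,int(u[1])-40; print(x,y); return cv2.resize(g(im)[y:y+80,x:x+56],None,fx=7,fy=7,interpolation=cv2.INTER_CUBIC)
cv2.imwrite("pics/c3.png",np.hstack([cut(T,ut),cut(S,us)]))
E
```

```text
time_s: 4.78
ee_pos: [0.3928, -0.3034, 0.2735]
eef_rot: [[-0.999, -0.039, 0.01], [-0.039, 0.999, -0.003], [-0.009, -0.004, -1.0]]
contact_force: [1.1, -0.3, -0.5]
finger_gap: 0.0155
grip_force: 60.6
time_s: 5.2
ee_pos: [0.5021, -0.1371, 0.2659]
eef_rot: [[-0.999, -0.043, -0.0], [-0.043, 0.999, 0.001], [-0.0, 0.001, -1.0]]
contact_force: [0.7, -0.0, -0.5]
finger_gap: 0.0157
grip_force: 60.6
time_s: 5.62
ee_pos: [0.5507, 0.0449, 0.2655]
eef_rot: [[-0.999, -0.045, -0.001], [-0.045, 0.999, 0.001], [0.001, 0.001, -1.0]]
contact_force: [-0.1, 0.1, -0.6]
finger_gap: 0.0152
grip_force: 60.6
time_s: 6.03
ee_pos: [0.5281, 0.2259, 0.2654]
eef_rot: [[-0.998, -0.064, -0.002], [-0.064, 0.998, 0.002], [0.002, 0.002, -1.0]]
contact_force: [-0.6, 0.7, -0.9]
finger_gap: 0.0154
grip_force: 60.6
time_s: 6.45
ee_pos: [0.4483, 0.3441, 0.1712]
eef_rot: [[-0.998, -0.066, -0.007], [-0.066, 0.998, -0.002], [0.007, -0.002, -1.0]]
contact_force: [-2.2, -0.2, -1.0]
finger_gap: 0.0155
grip_force: 60.5
time_s: 6.87
ee_pos: [0.4564, 0.3385, 0.1478]
eef_rot: [[-0.998, -0.056, 0.001], [-0.056, 0.998, 0.001], [-0.001, 0.001, -1.0]]
contact_force: [-0.4, 0.7, -0.6]
finger_gap: 0.0152
grip_force: 60.6
[0.4563858  0.33849242 0.14776988] [-0.9   0.23  0.21  1.78 -0.05  1.13  0.95]
[166.23086044 218.47002983] [339.81900957 136.57626891]
138 178
311 96
```

View pics/c3.png

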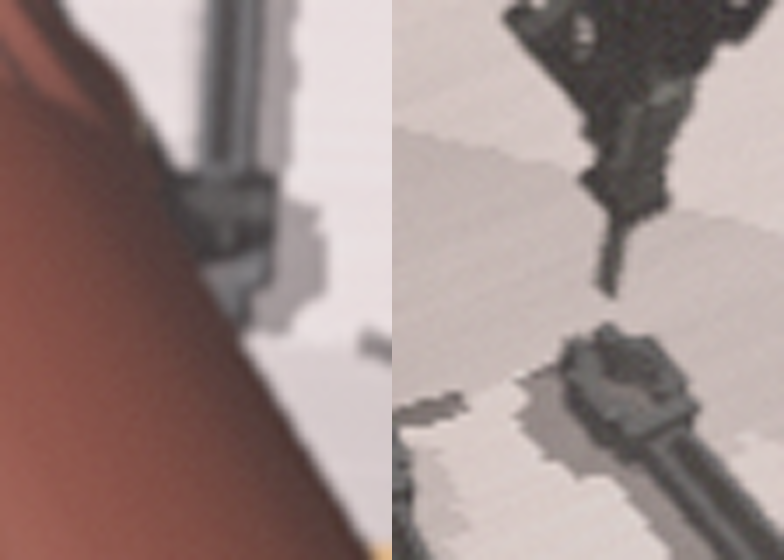

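```bash
H='python3 -m handwheel'
$H '[{"offset":[-0.3,-0.15,0],"turn":[0,0,0],"jaw":-1},{"offset":[-0.3,-0.15,-2.9],"turn":[0,0,0],"jaw":-1},{"offset":[-0.3,-0.15,-2.9],"turn":[0,0,0],"jaw":-1},{"offset":[-0.3,-0.15,-2.9],"turn":[0,0,0],"jaw":-1},{"offset":[-0.3,-0.15,-2.9],"turn":[0,0,0],"jaw":-1}]' 25
$H '[{"offset":[0,0,-0.2],"turn":[0,0,0],"jaw":-1},{"offset":[0,0,-0.4],"turn":[0,0,0],"jaw":-1},{"offset":[0,0,-0.6],"turn":[0,0,0],"jaw":-1},{"offset":[0,0,-0.7],"turn":[0,0,0],"jaw":-1},{"offset":[0,0,-0.7],"turn":[0,0,0],"jaw":-1}]'
```

```text
time_s: 7.38
ee_pos: [0.4525, 0.3371, 0.1182]
eef_rot: [[-0.998, -0.057, 0.0], [-0.057, 0.998, 0.0], [-0.0, 0.0, -1.0]]
contact_force: [-0.1, 0.7, -0.3]
finger_gap: 0.015
grip_force: 60.6
time_s: 7.8
ee_pos: [0.4528, 0.3374, 0.1112]
eef_rot: [[-0.998, -0.057, 0.001], [-0.057, 0.998, 0.001], [-0.001, 0.001, -1.0]]
contact_force: [-0.9, -1.7, 5.2]
finger_gap: 0.0156
grip_force: 61.6
```

```bash
H='python3 -m handwheel'
$H '[{"offset":[0,0.1,0],"turn":[0,0,0],"jaw":-1},{"offset":[0,0.1,0],"turn":[0,0,0],"jaw":-1},{"offset":[0,0.1,0],"turn":[0,0,0],"jaw":-1}]'
$H '[{"offset":[0,0.1,0],"turn":[0,0,0],"jaw":-1},{"offset":[0,0.1,0],"turn":[0,0,0],"jaw":-1},{"offset":[0,0.1,0],"turn":[0,0,0],"jaw":-1}]'
$H '[{"offset":[0,-0.3,0],"turn":[0,0,0],"jaw":-1},{"offset":[0,-0.3,0],"turn":[0,0,0],"jaw":-1},{"offset":[0,-0.3,0],"turn":[0,0,0],"jaw":-1}]'
$H '[{"offset":[0,-0.1,0],"turn":[0,0,0],"jaw":-1},{"offset":[0,-0.1,0],"turn":[0,0,0],"jaw":-1},{"offset":[0,-0.1,0],"turn":[0,0,0],"jaw":-1}]'
```

```text
time_s: 8.05
ee_pos: [0.4528, 0.3378, 0.1111]
eef_rot: [[-0.998, -0.056, 0.001], [-0.056, 0.998, -0.0], [-0.001, -0.0, -1.0]]
contact_force: [-1.1, -2.3, 7.0]
finger_gap: 0.0153
grip_force: 61.7
time_s: 8.3
ee_pos: [0.4528, 0.3382, 0.1111]
eef_rot: [[-0.998, -0.056, 0.0], [-0.056, 0.998, -0.001], [-0.0, -0.001, -1.0]]
contact_force: [-1.8, -3.9, 8.3]
finger_gap: 0.0154
grip_force: 61.9
time_s: 8.55
ee_pos: [0.4528, 0.3366, 0.1111]
eef_rot: [[-0.998, -0.057, 0.001], [-0.057, 0.998, 0.001], [-0.001, 0.001, -1.0]]
contact_force: [-1.0, 0.6, 5.6]
finger_gap: 0.0157
grip_force: 61.6
time_s: 8.8
ee_pos: [0.4527, 0.3363, 0.1112]
eef_rot: [[-0.998, -0.057, 0.001], [-0.057, 0.998, 0.002], [-0.001, 0.002, -1.0]]
contact_force: [-1.5, 1.5, 5.8]
finger_gap: 0.0153
grip_force: 61.5
```

```bash
python3 - <<'E'
from h import *
t=cv2.imread("pics/top0_raw.png");s=cv2.imread("pics/scene0_raw.png")
for P in [(.4529,.3373,.02),(.4529,.3373,0),(.4529,.3400,.02),(.4529,.3373+.0035,.0)]: print(px("top",[P])[0].round(2),px("scene",[P])[0].round(2))
g=cv2.cvtColor(t,cv2.COLOR_BGR2GRAY)
print(g[212:227,158:184])
g=cv2.cvtColor(s,cv2.COLOR_BGR2GRAY);u=px("scene",[(.4529,.3373,.02)])[0].astype(int);print(u);print(g[u[1]-8:u[1]+9,u[0]-11:u[0]+12])
S=cv2.imread("pics/s3r.png")
k=lambda im:np.clip(255*(im/255.)**.5,0,255).astype(np.uint8)
z=lambda im,x,y,w_,h_,f:cv2.resize(k(im)[y:y+h_,x:x+w_],None,fx=f,fy=f,interpolation=cv2.INTER_CUBIC)
def row(im,n,ps):
    return np.hstack([z(im,int(px(n,[p])[0][0])-12,int(px(n,[p])[0][1])-13,24,27,11) for p in ps])
ps=[(.4529,.3373,.02),(.4296,.2238,.02),(.4509,.1123,.02)]
cv2.imwrite("pics/slots.png",np.vstack([row(t,"top",ps),row(s,"scene",ps)]))
E
```

```text
[169.2  221.65] [337.26 143.63]
[170.6  222.65] [336.44 147.74]
[168.25 221.6 ] [338.04 143.29]
[169.39 222.59] [337.43 147.3 ]
[[157 151 138 100  67  56  46  51  66  72  75  73  75  75  75  73  66  56
   48  66  89  97  97  97  96  99]
 [161 152 137  98  67  54  48  57  69  74  74  75  74  74  75  71  64  56
   51  70  91  97  97  96  93  96]
 [163 156 135  93  64  58  56  59  69  74  73  74  73  72  70  66  62  56
   53  72  93  96  96  94  94  95]
 [169 162 137  91  64  65  67  64  67  71  73  72  72  71  69  64  62  54
   51  71  91  95  96  95  93  95]
 [172 165 140  94  66  67  69  62  61  67  70  70  70  67  66  66  64  52
   49  72  89  96  95  94  92  93]
 [174 165 137  91  63  63  63  57  54  59  65  65  65  64  65  64  61  49
   49  74  91  95  94  92  92  94]
 [174 167 145 108  76  65  60  53  45  47  54  62  64  61  57  54  51  48
   59  82  93  95  94  94  92  93]
 [168 171 162 140 113  88  65  53  48  43  49  61  65  61  51  47  56  66
   75  89  94  95  94  95  93 100]
 [160 168 170 163 141 107  74  59  55  44  51  63  64  60  49  50  73  85
   90  92  93  93  93  99 
[... 1623 characters left out ...]
 58  68  69  60  84]
 [149 145 149 147 152 152 148 151 148  95  52  54  61  48  33  37  41  44
   56  60  63  61  57]
 [152 150 150 145 149 151 152 151 142  83  41  54  59  57  49  34  39  42
   40  43  47  53  58]
 [149 152 150 151 152 153 164 171 118  49  31  48  58  60  51  36  33  36
   36  40  39  42  51]
 [147 149 156 154 166 171 128  92  71  44  28  44  57  63  51  40  33  34
   35  40  40  52  49]
 [149 153 167 174 126  91  91  91  83  50  56  59  59  61  51  38  37  40
   38  34  39  39  39]
 [154 168 131  94  91  92  91  91  90  73  43  52  61  56  60  59  47  47
   40  41  42  41  43]
 [170 173 172 130  93  89  86  90  90  64  35  33  47  60  61  67  73  69
   66  62  56  49  49]]
```

View pics/slots.png

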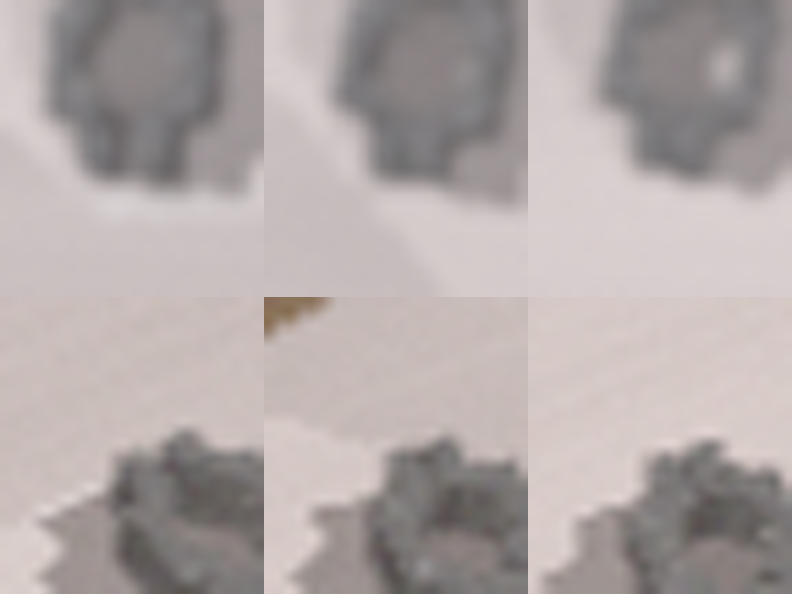

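```bash
H='python3 -m handwheel'
$H '[{"offset":[0,0,0.3],"turn":[0,0,0],"jaw":-1},{"offset":[0,0.6,0.3],"turn":[0,0,0],"jaw":-1},{"offset":[0,0.6,0.3],"turn":[0,0,0],"jaw":-1},{"offset":[0,0.6,0.3],"turn":[0,0,0],"jaw":-1}]'
$H '[{"offset":[0,0,-0.2],"turn":[0,0,0],"jaw":-1},{"offset":[0,0,-0.3],"turn":[0,0,0],"jaw":-1},{"offset":[0,0,-0.4],"turn":[0,0,0],"jaw":-1},{"offset":[0,0,-0.4],"turn":[0,0,0],"jaw":-1}]'
$H '[{"offset":[0,0.1,0],"turn":[0,0,0],"jaw":-1},{"offset":[0,0.1,0],"turn":[0,0,0],"jaw":-1},{"offset":[0,0.1,0],"turn":[0,0,0],"jaw":-1}]'
```

```text
time_s: 9.13
ee_pos: [0.4521, 0.3414, 0.113]
eef_rot: [[-0.998, -0.057, -0.0], [-0.057, 0.998, -0.001], [0.0, -0.0, -1.0]]
contact_force: [-0.7, -0.5, -0.3]
finger_gap: 0.0151
grip_force: 60.7
time_s: 9.47
ee_pos: [0.4522, 0.3408, 0.1089]
eef_rot: [[-0.998, -0.057, -0.0], [-0.057, 0.998, -0.001], [0.001, -0.001, -1.0]]
contact_force: [-0.4, 0.5, -0.8]
finger_gap: 0.0151
grip_force: 60.7
time_s: 9.72
ee_pos: [0.4524, 0.3421, 0.1093]
eef_rot: [[-0.998, -0.057, 0.0], [-0.057, 0.998, -0.0], [-0.0, -0.0, -1.0]]
contact_force: [0.5, 0.1, -0.6]
finger_gap: 0.0152
grip_force: 60.6
```

```bash
H='python3 -m handwheel'
$H '[{"offset":[0,-0.05,-0.3],"turn":[0,0,0],"jaw":-1},{"offset":[0,-0.05,-0.6],"turn":[0,0,0],"jaw":-1},{"offset":[0,-0.05,-0.9],"turn":[0,0,0],"jaw":-1},{"offset":[0,-0.05,-1.3],"turn":[0,0,0],"jaw":-1},{"offset":[0,-0.05,-1.35],"turn":[0,0,0],"jaw":-1}]'
$H '[{"offset":[0,0,0],"turn":[0,0,0],"jaw":-1},{"offset":[0,0,0],"turn":[0,0,0],"jaw":-1},{"offset":[0,0,0],"turn":[0,0,0],"jaw":-1}]'
$H '[{"offset":[0,0,6],"turn":[0,0,0],"jaw":-1},{"offset":[0,0,6],"turn":[0,0,0],"jaw":-1},{"offset":[0,0,6],"turn":[0,0,0],"jaw":-1},{"offset":[0,0,6],"turn":[0,0,0],"jaw":-1}]'
```

```text
time_s: 10.13
ee_pos: [0.452, 0.3413, 0.0948]
eef_rot: [[-0.998, -0.057, -0.001], [-0.057, 0.998, -0.001], [0.001, -0.001, -1.0]]
contact_force: [0.6, -0.7, -1.3]
finger_gap: 0.0154
grip_force: 60.6
time_s: 10.38
ee_pos: [0.4525, 0.3417, 0.096]
eef_rot: [[-0.998, -0.057, 0.0], [-0.057, 0.998, 0.0], [-0.0, 0.0, -1.0]]
contact_force: [0.5, -0.0, -0.9]
finger_gap: 0.0152
grip_force: 60.6
time_s: 10.72
ee_pos: [0.453, 0.3422, 0.1571]
eef_rot: [[-0.998, -0.057, 0.002], [-0.057, 0.998, 0.002], [-0.002, 0.002, -1.0]]
contact_force: [-0.4, -0.0, -1.5]
finger_gap: 0.0151
grip_force: 60.7
```

```bash
python3 - <<'E'
from h import *
t=cv2.imread("pics/top0_raw.png");g=cv2.cvtColor(t,cv2.COLOR_BGR2GRAY).astype(float)
for p in [(.4525,.3415,.02),(.4296,.2238,.02),(.4509,.1123,.02)]:
    u=px("top",[p])[0];y=int(round(u[1]));x=int(u[0]);print(u.round(2),"cols",x-9,g[y-1:y+3,x-9:x+10].astype(int).tolist())
    print((u-px("top",[(p[0],p[1]+.005,.02)])[0]).round(2))
print(w("top",(0,0),0))
E
```

```text
[167.7  221.71] cols 158 [[150, 158, 167, 168, 155, 122, 80, 62, 57, 46, 52, 65, 65, 59, 46, 53, 81, 92, 94], [148, 151, 160, 165, 159, 134, 89, 60, 51, 44, 54, 63, 60, 53, 45, 54, 83, 93, 93], [150, 150, 152, 157, 159, 148, 111, 76, 56, 50, 61, 67, 58, 49, 43, 56, 84, 93, 93], [150, 150, 149, 152, 158, 157, 143, 119, 99, 94, 99, 98, 80, 65, 63, 72, 94, 105, 99]]
[1.77 0.09]
[208.69 231.92] cols 199 [[149, 151, 155, 160, 160, 141, 98, 66, 57, 52, 59, 64, 57, 50, 59, 74, 80, 81, 86], [148, 148, 151, 158, 163, 145, 101, 65, 54, 49, 56, 61, 57, 54, 73, 89, 91, 91, 92], [147, 148, 147, 153, 161, 148, 113, 74, 59, 52, 55, 58, 55, 57, 78, 92, 93, 92, 92], [146, 146, 146, 148, 153, 151, 135, 110, 96, 90, 90, 88, 81, 75, 83, 89, 93, 91, 90]]
[1.77 0.09]
[248.71 226.46] cols 239 [[170, 171, 170, 166, 156, 137, 98, 68, 59, 56, 62, 65, 61, 58, 65, 75, 80, 84, 90], [170, 170, 169, 168, 161, 142, 100, 67, 57, 53, 58, 62, 59, 62, 76, 87, 92, 91, 93], [171, 171, 172, 172, 169, 154, 111, 74, 63, 55, 53, 56, 57, 66, 82, 92, 94, 94, 93], [172, 172, 172, 174, 173, 165, 137, 109, 97, 89, 71, 59, 59, 74, 89, 95, 94, 93, 92]]
[1.77 0.09]
[1.12599238 0.92992869 0.        ]
```

```bash
H='python3 -m handwheel'
$H '[{"offset":[-2.3,-11.7,0],"turn":[0,0,-9.5],"jaw":-1},{"offset":[-2.3,-11.7,0],"turn":[0,0,-9.5],"jaw":-1},{"offset":[-2.3,-11.7,0],"turn":[0,0,-9.5],"jaw":-1},{"offset":[-2.3,-11.7,0],"turn":[0,0,-9.5],"jaw":-1},{"offset":[-2.3,-11.7,0],"turn":[0,0,-9.5],"jaw":-1}]'
$H '[{"offset":[0,0,-4],"turn":[0,0,0],"jaw":-1},{"offset":[0,0,-4],"turn":[0,0,0],"jaw":-1},{"offset":[0,0,-4],"turn":[0,0,0],"jaw":-1},{"offset":[0,0,-4],"turn":[0,0,0],"jaw":-1},{"offset":[0,0,-4],"turn":[0,0,0],"jaw":-1}]'
$H '[{"offset":[0,0,-0.2],"turn":[0,0,0],"jaw":-1},{"offset":[0,0,-0.4],"turn":[0,0,0],"jaw":-1},{"offset":[0,0,-0.5],"turn":[0,0,0],"jaw":-1},{"offset":[0,0,-0.55],"turn":[0,0,0],"jaw":-1},{"offset":[0,0,-0.55],"turn":[0,0,0],"jaw":-1}]'
```

```text
time_s: 11.13
ee_pos: [0.4288, 0.2224, 0.155]
eef_rot: [[-0.994, 0.112, -0.001], [0.112, 0.994, -0.0], [0.001, -0.001, -1.0]]
contact_force: [-0.0, 0.3, 0.3]
finger_gap: 0.0152
grip_force: 60.7
time_s: 11.55
ee_pos: [0.4297, 0.2252, 0.1167]
eef_rot: [[-0.994, 0.108, 0.0], [0.108, 0.994, 0.0], [-0.0, 0.0, -1.0]]
contact_force: [-0.1, -0.0, 0.2]
finger_gap: 0.0153
grip_force: 60.6
time_s: 11.97
ee_pos: [0.4297, 0.2249, 0.1111]
eef_rot: [[-0.994, 0.109, 0.001], [0.109, 0.994, 0.001], [-0.001, 0.001, -1.0]]
contact_force: [-1.9, -0.3, 6.7]
finger_gap: 0.0154
grip_force: 61.8
```

```bash
H='python3 -m handwheel'
$H '[{"offset":[0,0.15,0.3],"turn":[0,0,0],"jaw":-1},{"offset":[0,0.15,0.3],"turn":[0,0,0],"jaw":-1},{"offset":[0,0.15,0.1],"turn":[0,0,0],"jaw":-1},{"offset":[0,0.15,0],"turn":[0,0,0],"jaw":-1},{"offset":[0,0.15,0],"turn":[0,0,0],"jaw":-1}]'
$H '[{"offset":[0,-0.3,0.3],"turn":[0,0,0],"jaw":-1},{"offset":[0,-0.3,0.3],"turn":[0,0,0],"jaw":-1},{"offset":[0,-0.3,0.1],"turn":[0,0,0],"jaw":-1},{"offset":[0,-0.3,0],"turn":[0,0,0],"jaw":-1},{"offset":[0,-0.3,0],"turn":[0,0,0],"jaw":-1}]'
$H '[{"offset":[0,0.15,4.5],"turn":[0,0,0],"jaw":-1},{"offset":[0,0.15,4.5],"turn":[0,0,0],"jaw":-1},{"offset":[0,0.15,4.5],"turn":[0,0,0],"jaw":-1},{"offset":[0,0.15,4.5],"turn":[0,0,0],"jaw":-1},{"offset":[0,0.15,4.5],"turn":[0,0,0],"jaw":-1}]'
$H '[{"offset":[2.1,-11.1,0],"turn":[0,0,-1.7],"jaw":-1},{"offset":[2.1,-11.1,0],"turn":[0,0,-1.7],"jaw":-1},{"offset":[2.1,-11.1,0],"turn":[0,0,-1.7],"jaw":-1},{"offset":[2.1,-11.1,0],"turn":[0,0,-1.7],"jaw":-1},{"offset":[2.1,-11.1,0],"turn":[0,0,-1.7],"jaw":-1}]'
$H '[{"offset":[0,0,-3.9],"turn":[0,0,0],"jaw":-1},{"offset":[0,0,-3.9],"turn":[0,0,0],"jaw":-1},{"offset":[0,0,-3.9],"turn":[0,0,0],"jaw":-1},{"offset":[0,0,-3.9],"turn":[0,0,0],"jaw":-1},{"offset":[0,0,-3.9],"turn":[0,0,0],"jaw":-1}]'
$H '[{"offset":[0,0,-0.2],"turn":[0,0,0],"jaw":-1},{"offset":[0,0,-0.4],"turn":[0,0,0],"jaw":-1},{"offset":[0,0,-0.5],"turn":[0,0,0],"jaw":-1},{"offset":[0,0,-0.6],"turn":[0,0,0],"jaw":-1},{"offset":[0,0,-0.6],"turn":[0,0,0],"jaw":-1}]'
```

```text
time_s: 12.38
ee_pos: [0.4298, 0.2264, 0.1111]
eef_rot: [[-0.994, 0.109, 0.001], [0.109, 0.994, 0.001], [-0.001, 0.001, -1.0]]
contact_force: [-2.0, -0.8, 9.7]
finger_gap: 0.0155
grip_force: 62.1
time_s: 12.8
ee_pos: [0.4298, 0.2232, 0.1109]
eef_rot: [[-0.994, 0.109, 0.001], [0.109, 0.994, 0.0], [-0.001, 0.0, -1.0]]
contact_force: [-0.8, -2.2, 9.9]
finger_gap: 0.0151
grip_force: 62.2
time_s: 13.22
ee_pos: [0.4287, 0.2242, 0.1542]
eef_rot: [[-0.994, 0.109, -0.001], [0.109, 0.994, -0.001], [0.001, -0.001, -1.0]]
contact_force: [-0.3, 0.1, -0.4]
finger_gap: 0.0154
grip_force: 60.6
time_s: 13.63
ee_pos: [0.45, 0.1116, 0.1543]
eef_rot: [[-0.99, 0.142, -0.002], [0.142, 0.99, -0.001], [0.002, -0.001, -1.0]]
contact_force: [-0.6, 0.3, -0.6]
finger_gap: 0.0155
grip_force: 60.5
time_s: 14.05
ee_pos: [0.4507, 0.1142, 0.1173]
eef_rot: [[-0.991, 0.137, 0.001], [0.137, 0.991, 0.0], [-0.001, 0.0, -1.0]]
contact_force: [-0.5, -0.1, 0.4]
finger_gap: 0.0155
grip_force: 60.6
time_s: 14.47
ee_pos: [0.4508, 0.1137, 0.111]
eef_rot: [[-0.99, 0.138, 0.001], [0.138, 0.99, 0.0], [-0.001, 0.001, -1.0]]
contact_force: [-1.4, 0.0, 5.9]
finger_gap: 0.0153
grip_force: 61.6
```

```bash
H='python3 -m handwheel'
$H '[{"offset":[0,0.15,0.3],"turn":[0,0,0],"jaw":-1},{"offset":[0,0.15,0.3],"turn":[0,0,0],"jaw":-1},{"offset":[0,0.15,0.1],"turn":[0,0,0],"jaw":-1},{"offset":[0,0.15,0],"turn":[0,0,0],"jaw":-1},{"offset":[0,0.15,0],"turn":[0,0,0],"jaw":-1}]'
$H '[{"offset":[0,-0.3,0.3],"turn":[0,0,0],"jaw":-1},{"offset":[0,-0.3,0.3],"turn":[0,0,0],"jaw":-1},{"offset":[0,-0.3,0.1],"turn":[0,0,0],"jaw":-1},{"offset":[0,-0.3,0],"turn":[0,0,0],"jaw":-1},{"offset":[0,-0.3,0],"turn":[0,0,0],"jaw":-1}]'
$H '[{"offset":[0,0.15,15.4],"turn":[0,0,0],"jaw":-1},{"offset":[0,0.15,15.4],"turn":[0,0,0],"jaw":-1},{"offset":[0,0.15,15.4],"turn":[0,0,0],"jaw":-1},{"offset":[0,0.15,15.4],"turn":[0,0,0],"jaw":-1},{"offset":[0,0.15,15.4],"turn":[0,0,0],"jaw":-1}]'
$H '[{"offset":[5,-14,0],"turn":[0,0,5],"jaw":-1},{"offset":[5,-14,0],"turn":[0,0,5],"jaw":-1},{"offset":[5,-14,0],"turn":[0,0,5],"jaw":-1},{"offset":[5,-14,0],"turn":[0,0,5],"jaw":-1},{"offset":[5,-14,0],"turn":[0,0,5],"jaw":-1}]'
$H '[{"offset":[-1,-15,0],"turn":[0,0,5.1],"jaw":-1},{"offset":[-1,-15,0],"turn":[0,0,5.1],"jaw":-1},{"offset":[-1,-15,0],"turn":[0,0,5.1],"jaw":-1},{"offset":[-1,-15,0],"turn":[0,0,5.1],"jaw":-1},{"offset":[-1,-15,0],"turn":[0,0,5.1],"jaw":-1}]'
$H '[{"offset":[-10,-12.5,0],"turn":[0,0,0],"jaw":-1},{"offset":[-10,-12.5,0],"turn":[0,0,0],"jaw":-1},{"offset":[-10,-12.5,0],"turn":[0,0,0],"jaw":-1},{"offset":[-10,-12.5,0],"turn":[0,0,0],"jaw":-1},{"offset":[-10,-12.5,0],"turn":[0,0,0],"jaw":-1}]'
$H '[{"offset":[0,0,0],"turn":[0,0,0],"jaw":-1},{"offset":[0,0,0],"turn":[0,0,0],"jaw":-1},{"offset":[0,0,0],"turn":[0,0,0],"jaw":-1}]'
python3 - <<'E'
from h import *
o=arm.observe();print(o["ee_pos"],np.degrees(np.arctan2(-o["eef_rot"][0,1],o["eef_rot"][1,1])))
t=eyes.snapshot("top");s=eyes.snapshot("scene");cv2.imwrite("pics/t4r.png",t);cv2.imwrite("pics/s4r.png",s)
a=cv2.imread("pics/top0_raw.png")
x0,x1,y0,y1=155,275,160,240
d=cv2.absdiff(a,t)[y0:y1,x0:x1].max(2); print((d>30).sum())
sc=cv2.imread("pics/scene0_raw.png");print((cv2.absdiff(sc,s)[130:230,260:380].max(2)>30).sum())
k=lambda im:np.clip(255*(im/255.)**.6,0,255).astype(np.uint8)
cv2.imwrite("pics/t4.png",cv2.resize(k(t)[y0:y1,x0:x1],None,fx=6.5,fy=6.5,interpolation=cv2.INTER_CUBIC))
E
```

```text
time_s: 14.88
ee_pos: [0.4509, 0.1153, 0.111]
eef_rot: [[-0.99, 0.138, 0.001], [0.138, 0.99, 0.001], [-0.001, 0.001, -1.0]]
contact_force: [-1.9, -1.0, 10.1]
finger_gap: 0.0155
grip_force: 62.0
time_s: 15.3
ee_pos: [0.4509, 0.1121, 0.1108]
eef_rot: [[-0.99, 0.138, 0.001], [0.138, 0.99, 0.0], [-0.001, 0.0, -1.0]]
contact_force: [-1.8, -0.4, 9.3]
finger_gap: 0.0152
grip_force: 62.1
time_s: 15.72
ee_pos: [0.4528, 0.1145, 0.2702]
eef_rot: [[-0.99, 0.138, 0.008], [0.138, 0.99, 0.004], [-0.007, 0.005, -1.0]]
contact_force: [0.1, 0.2, -1.0]
finger_gap: 0.0154
grip_force: 60.6
time_s: 16.13
ee_pos: [0.501, -0.0325, 0.2637]
eef_rot: [[-0.998, 0.059, 0.0], [0.059, 0.998, -0.002], [-0.0, -0.002, -1.0]]
contact_force: [-1.3, -0.2, -0.1]
finger_gap: 0.0153
grip_force: 60.5
time_s: 16.55
ee_pos: [0.4887, -0.1826, 0.2639]
eef_rot: [[-1.0, -0.03, -0.0], [-0.03, 1.0, -0.002], [0.0, -0.002, -1.0]]
contact_force: [-0.3, -1.2, -0.1]
finger_gap: 0.0154
grip_force: 60.5
time_s: 16.97
ee_pos: [0.3854, -0.3069, 0.2641]
eef_rot: [[-1.0, -0.029, -0.0], [-0.029, 1.0, -0.0], [0.0, -0.0, -1.0]]
contact_force: [-0.1, 0.0, -0.8]
finger_gap: 0.0155
grip_force: 60.5
time_s: 17.22
ee_pos: [0.3914, -0.2999, 0.2639]
eef_rot: [[-0.999, -0.04, -0.001], [-0.04, 0.999, 0.0], [0.001, 0.0, -1.0]]
contact_force: [-0.5, 0.6, -0.2]
finger_gap: 0.0158
grip_force: 60.5
[ 0.3913662  -0.29988509  0.26387876] 2.2971549416558705
13
90
```

```bash
H='python3 -m handwheel'
$H '[{"offset":[-0.1,-0.15,0],"turn":[0,0,0],"jaw":-1},{"offset":[-0.1,-0.15,-4],"turn":[0,0,0],"jaw":-1},{"offset":[-0.1,-0.15,-8],"turn":[0,0,0],"jaw":-1},{"offset":[-0.1,-0.15,-9],"turn":[0,0,0],"jaw":-1},{"offset":[-0.1,-0.15,-9],"turn":[0,0,0],"jaw":-1}]'
$H '[{"offset":[0,0,-1.5],"turn":[0,0,0],"jaw":-1},{"offset":[0,0,-3],"turn":[0,0,0],"jaw":-1},{"offset":[0,0,-4.5],"turn":[0,0,0],"jaw":-1},{"offset":[0,0,-6],"turn":[0,0,0],"jaw":-1},{"offset":[0,0,-6.6],"turn":[0,0,0],"jaw":-1}]'
$H '[{"offset":[0,0,-0.2],"turn":[0,0,0],"jaw":-1},{"offset":[0,0,-0.4],"turn":[0,0,0],"jaw":-1},{"offset":[0,0,-0.6],"turn":[0,0,0],"jaw":-1},{"offset":[0,0,-0.6],"turn":[0,0,0],"jaw":-1}]'
```

```text
time_s: 17.73
ee_pos: [0.3879, -0.3017, 0.1721]
eef_rot: [[-0.999, -0.038, -0.005], [-0.038, 0.999, 0.001], [0.005, 0.001, -1.0]]
contact_force: [-0.7, -0.1, -1.2]
finger_gap: 0.0156
grip_force: 60.5
time_s: 18.15
ee_pos: [0.3901, -0.3029, 0.1087]
eef_rot: [[-0.999, -0.038, 0.0], [-0.038, 0.999, -0.0], [-0.0, -0.0, -1.0]]
contact_force: [-0.1, -0.9, -0.4]
finger_gap: 0.0154
grip_force: 60.5
time_s: 18.48
ee_pos: [0.3899, -0.3031, 0.103]
eef_rot: [[-0.999, -0.038, 0.001], [-0.038, 0.999, -0.0], [-0.001, -0.0, -1.0]]
contact_force: [-0.1, -0.4, -1.5]
finger_gap: 0.0154
grip_force: 60.5
```

```bash
H='python3 -m handwheel'
$H '[{"offset":[0,0,-0.2],"turn":[0,0,0],"jaw":-1},{"offset":[0,0,-0.2],"turn":[0,0,0],"jaw":1},{"offset":[0,0,-0.2],"turn":[0,0,0],"jaw":1},{"offset":[0,0,-0.2],"turn":[0,0,0],"jaw":1},{"offset":[0,0,-0.2],"turn":[0,0,0],"jaw":1}]' 60
$H '[{"offset":[0,0,0],"turn":[0,0,0],"jaw":1},{"offset":[0,0,0],"turn":[0,0,0],"jaw":1},{"offset":[0,0,5],"turn":[0,0,0],"jaw":1},{"offset":[0,0,9],"turn":[0,0,0],"jaw":1},{"offset":[0,0,13],"turn":[0,0,0],"jaw":1}]'
$H '[{"offset":[11,16,2],"turn":[0,0,0],"jaw":1},{"offset":[11,16,2],"turn":[0,0,0],"jaw":1},{"offset":[11,16,2],"turn":[0,0,0],"jaw":1},{"offset":[11,16,2],"turn":[0,0,0],"jaw":1},{"offset":[11,16,2],"turn":[0,0,0],"jaw":1}]'
$H '[{"offset":[5,18,0],"turn":[0,0,-5],"jaw":1},{"offset":[5,18,0],"turn":[0,0,-5],"jaw":1},{"offset":[5,18,0],"turn":[0,0,-5],"jaw":1},{"offset":[5,18,0],"turn":[0,0,-5],"jaw":1},{"offset":[5,18,0],"turn":[0,0,-5],"jaw":1}]'
$H '[{"offset":[-5,17.8,-8],"turn":[0,0,-4.4],"jaw":1},{"offset":[-5,17.8,-8],"turn":[0,0,-4.4],"jaw":1},{"offset":[-5,17.8,-8],"turn":[0,0,-4.4],"jaw":1},{"offset":[-5,17.8,-8],"turn":[0,0,-4.4],"jaw":1},{"offset":[-5,17.8,-8],"turn":[0,0,-4.4],"jaw":1}]'
python3 - <<'E'
from h import *
o=arm.observe();print(o["ee_pos"],np.degrees(np.arctan2(-o["eef_rot"][0,1],o["eef_rot"][1,1])))
t=eyes.snapshot("top");s=eyes.snapshot("scene");cv2.imwrite("pics/t5r.png",t);cv2.imwrite("pics/s5r.png",s)
for n,u in(("L",(170.6,169.1)),("M",(218.1,179.)),("R",(258.7,174.1))):print(n,w("top",u,.018).round(4))
k=lambda im:np.clip(255*(im/255.)**.6,0,255).astype(np.uint8)
a=cv2.resize(k(t)[215:315,370:470],None,fx=4,fy=4,interpolation=cv2.INTER_CUBIC)
b=cv2.resize(k(s)[150:250,70:170],None,fx=4,fy=4,interpolation=cv2.INTER_CUBIC)
cv2.imwrite("pics/c5.png",np.hstack([a,b]))
E
```

```text
time_s: 18.9
ee_pos: [0.3894, -0.3029, 0.1004]
eef_rot: [[-0.999, -0.037, 0.0], [-0.037, 0.999, -0.0], [-0.0, -0.0, -1.0]]
contact_force: [0.7, 0.6, -0.1]
finger_gap: 0.0636
grip_force: 0.0
time_s: 19.32
ee_pos: [0.3883, -0.3031, 0.2265]
eef_rot: [[-0.999, -0.036, -0.002], [-0.036, 0.999, -0.0], [0.002, -0.0, -1.0]]
contact_force: [1.6, -0.7, 0.4]
finger_gap: 0.0855
grip_force: 0.0
time_s: 19.73
ee_pos: [0.5012, -0.1389, 0.2457]
eef_rot: [[-0.999, -0.041, 0.001], [-0.041, 0.999, 0.001], [-0.001, 0.001, -1.0]]
contact_force: [0.5, 0.3, 0.4]
finger_gap: 0.0852
grip_force: 0.0
time_s: 20.15
ee_pos: [0.5498, 0.0434, 0.2448]
eef_rot: [[-0.999, 0.044, -0.0], [0.044, 0.999, 0.001], [0.001, 0.001, -1.0]]
contact_force: [-1.0, 0.7, 0.7]
finger_gap: 0.0853
grip_force: 0.0
time_s: 20.57
ee_pos: [0.4979, 0.2177, 0.1641]
eef_rot: [[-0.992, 0.125, -0.001], [0.125, 0.992, 0.0], [0.001, 0.0, -1.0]]
contact_force: [1.0, 0.2, -0.1]
finger_gap: 0.0853
grip_force: 0.0
[0.4978647  0.21771731 0.1641051 ] -7.163461752198389
L [0.6064 0.3483 0.018 ]
M [0.5842 0.2087 0.018 ]
R [0.6049 0.0924 0.018 ]
```

View pics/c5.png

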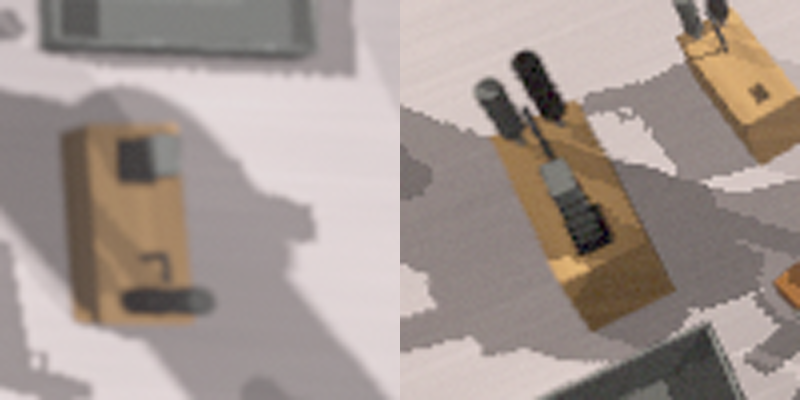

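```bash
H='python3 -m handwheel'
$H '[{"offset":[0.2,-0.05,-15],"turn":[0,0,1],"jaw":1},{"offset":[0.2,-0.05,-15],"turn":[0,0,1],"jaw":1},{"offset":[0.2,-0.05,-15],"turn":[0,0,1],"jaw":1},{"offset":[0.2,-0.05,-15],"turn":[0,0,1],"jaw":1},{"offset":[0.2,-0.05,-15],"turn":[0,0,1],"jaw":1}]' 80
$H '[{"offset":[0,0,-1],"turn":[0,0,0],"jaw":-1},{"offset":[0,0,-1],"turn":[0,0,0],"jaw":-1},{"offset":[0,0,-1],"turn":[0,0,0],"jaw":-1},{"offset":[0,0,-1],"turn":[0,0,0],"jaw":-1},{"offset":[0,0,-1],"turn":[0,0,0],"jaw":-1}]'
$H '[{"offset":[0,0,0],"turn":[0,0,0],"jaw":-1},{"offset":[0,0,0],"turn":[0,0,0],"jaw":-1},{"offset":[0,0,0],"turn":[0,0,0],"jaw":-1},{"offset":[0,0,0],"turn":[0,0,0],"jaw":-1},{"offset":[0,0,0],"turn":[0,0,0],"jaw":-1}]'
```

```text
time_s: 21.08
ee_pos: [0.498, 0.2123, 0.0103]
eef_rot: [[-0.994, 0.109, -0.007], [0.109, 0.994, -0.005], [0.007, -0.006, -1.0]]
contact_force: [-1.3, 0.2, 0.1]
finger_gap: 0.0854
grip_force: 0.0
time_s: 21.5
ee_pos: [0.5024, 0.2152, 0.0069]
eef_rot: [[-0.994, 0.109, 0.002], [0.109, 0.994, 0.002], [-0.002, 0.002, -1.0]]
contact_force: [1.4, 8.9, 3.8]
finger_gap: 0.0259
grip_force: 3.6
time_s: 21.92
ee_pos: [0.5025, 0.2153, 0.0072]
eef_rot: [[-0.994, 0.109, 0.002], [0.109, 0.994, 0.002], [-0.002, 0.002, -1.0]]
contact_force: [-2.6, -1.4, 9.7]
finger_gap: 0.0217
grip_force: 78.7
```

```bash
H='python3 -m handwheel'
$H '[{"offset":[0,0,20],"turn":[0,0,0],"jaw":-1},{"offset":[0,0,20],"turn":[0,0,0],"jaw":-1},{"offset":[0,0,20],"turn":[0,0,0],"jaw":-1},{"offset":[0,0,20],"turn":[0,0,0],"jaw":-1},{"offset":[0,0,20],"turn":[0,0,0],"jaw":-1}]'
$H '[{"offset":[6,-18,0],"turn":[0,0,3],"jaw":-1},{"offset":[6,-18,0],"turn":[0,0,3],"jaw":-1},{"offset":[6,-18,0],"turn":[0,0,3],"jaw":-1},{"offset":[6,-18,0],"turn":[0,0,3],"jaw":-1},{"offset":[6,-18,0],"turn":[0,0,3],"jaw":-1}]'
$H '[{"offset":[3,-18,0],"turn":[0,0,3.5],"jaw":-1},{"offset":[3,-18,0],"turn":[0,0,3.5],"jaw":-1},{"offset":[3,-18,0],"turn":[0,0,3.5],"jaw":-1},{"offset":[3,-18,0],"turn":[0,0,3.5],"jaw":-1},{"offset":[3,-18,0],"turn":[0,0,3.5],"jaw":-1}]'
$H '[{"offset":[-1,-16,0],"turn":[0,0,0],"jaw":-1},{"offset":[-1,-16,0],"turn":[0,0,0],"jaw":-1},{"offset":[-1,-16,0],"turn":[0,0,0],"jaw":-1},{"offset":[-1,-16,0],"turn":[0,0,0],"jaw":-1},{"offset":[-1,-16,0],"turn":[0,0,0],"jaw":-1}]'
$H '[{"offset":[0,0,-10],"turn":[0,0,0],"jaw":-1},{"offset":[0,0,-10],"turn":[0,0,0],"jaw":-1},{"offset":[0,0,-10],"turn":[0,0,0],"jaw":-1},{"offset":[0,0,-10],"turn":[0,0,0],"jaw":-1},{"offset":[0,0,-10],"turn":[0,0,0],"jaw":-1}]'
python3 - <<'E'
from h import *
o=arm.observe();print(o["joint_positions"].round(2))
t=eyes.snapshot("top");s=eyes.snapshot("scene");cv2.imwrite("pics/t6r.png",t);cv2.imwrite("pics/s6r.png",s)
cv2.imwrite("pics/s6.png",cv2.resize(s[130:360,60:330],None,fx=2.5,fy=2.5,interpolation=cv2.INTER_CUBIC))
E
```

```text
time_s: 22.33
ee_pos: [0.5018, 0.2144, 0.2093]
eef_rot: [[-0.994, 0.109, 0.002], [0.109, 0.994, 0.002], [-0.002, 0.002, -1.0]]
contact_force: [1.5, 1.9, -2.9]
finger_gap: 0.0213
grip_force: 79.9
time_s: 22.75
ee_pos: [0.5621, 0.0289, 0.2064]
eef_rot: [[-0.998, 0.061, 0.002], [0.061, 0.998, -0.001], [-0.002, -0.001, -1.0]]
contact_force: [-0.2, -0.7, -2.2]
finger_gap: 0.0213
grip_force: 79.9
time_s: 23.17
ee_pos: [0.5906, -0.1527, 0.2063]
eef_rot: [[-1.0, 0.002, 0.001], [0.002, 1.0, -0.003], [-0.001, -0.003, -1.0]]
contact_force: [-1.5, -1.0, -2.3]
finger_gap: 0.0216
grip_force: 79.9
time_s: 23.58
ee_pos: [0.5775, -0.3149, 0.2062]
eef_rot: [[-1.0, 0.006, -0.001], [0.006, 1.0, -0.005], [0.001, -0.005, -1.0]]
contact_force: [-1.3, -1.1, -1.8]
finger_gap: 0.0215
grip_force: 80.0
time_s: 24.0
ee_pos: [0.5811, -0.3052, 0.1055]
eef_rot: [[-1.0, -0.004, -0.001], [-0.004, 1.0, 0.0], [0.001, 0.0, -1.0]]
contact_force: [-0.2, -0.3, -1.7]
finger_gap: 0.0214
grip_force: 79.9
[-0.09  0.51  0.68  1.62 -0.35  1.14  2.25]
```

View pics/s6.png

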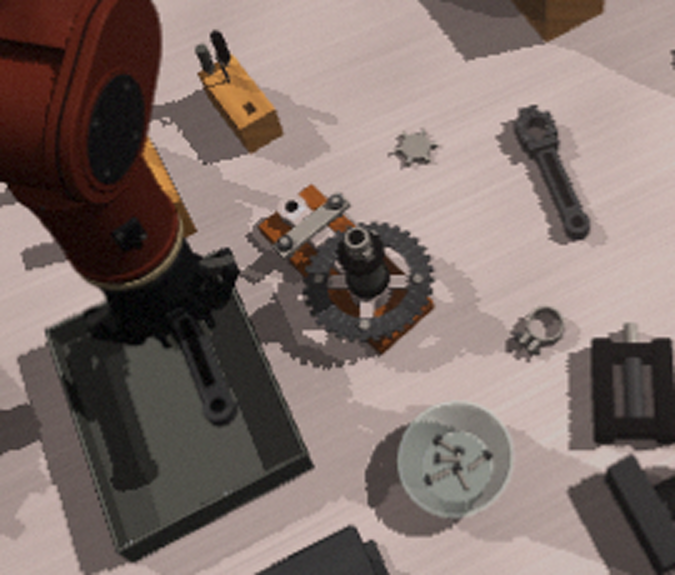

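```bash
H='python3 -m handwheel'
$H '[{"offset":[0,0,-8.7],"turn":[0,0,0],"jaw":-1},{"offset":[0,0,-8.7],"turn":[0,0,0],"jaw":-1},{"offset":[0,0,-8.7],"turn":[0,0,0],"jaw":-1},{"offset":[0,0,-8.7],"turn":[0,0,0],"jaw":-1},{"offset":[0,0,-8.7],"turn":[0,0,0],"jaw":-1}]'
$H '[{"offset":[0,0,0],"turn":[0,0,0],"jaw":-0.1},{"offset":[0,0,0],"turn":[0,0,0],"jaw":-0.1},{"offset":[0,0,0],"turn":[0,0,0],"jaw":-0.1},{"offset":[0,0,0],"turn":[0,0,0],"jaw":-0.1}]'
$H '[{"offset":[0,0,18],"turn":[0,0,0],"jaw":-0.1},{"offset":[0,0,18],"turn":[0,0,0],"jaw":-0.1},{"offset":[0,0,18],"turn":[0,0,0],"jaw":-0.1},{"offset":[0,0,18],"turn":[0,0,0],"jaw":-0.1},{"offset":[0,0,18],"turn":[0,0,0],"jaw":-0.1}]'
$H '[{"offset":[1,16,0],"turn":[0,0,0],"jaw":1},{"offset":[1,16,0],"turn":[0,0,0],"jaw":1},{"offset":[1,16,0],"turn":[0,0,0],"jaw":1},{"offset":[1,16,0],"turn":[0,0,0],"jaw":1},{"offset":[1,16,0],"turn":[0,0,0],"jaw":1}]'
$H '[{"offset":[-1,16,0],"turn":[0,0,-4],"jaw":1},{"offset":[-1,16,0],"turn":[0,0,-4],"jaw":1},{"offset":[-1,16,0],"turn":[0,0,-4],"jaw":1},{"offset":[-1,16,0],"turn":[0,0,-4],"jaw":1},{"offset":[-1,16,0],"turn":[0,0,-4],"jaw":1}]'
python3 - <<'E'
from h import *
o=arm.observe();print(o["ee_pos"],np.degrees(np.arctan2(-o["eef_rot"][0,1],o["eef_rot"][1,1])))
t=eyes.snapshot("top");s=eyes.snapshot("scene");cv2.imwrite("pics/t7r.png",t);cv2.imwrite("pics/s7r.png",s)
cv2.imwrite("pics/t7.png",cv2.resize(t[120:270,150:460],None,fx=2.5,fy=2.5,interpolation=cv2.INTER_CUBIC))
E
```

```text
time_s: 24.52
ee_pos: [0.5828, -0.3064, 0.0212]
eef_rot: [[-1.0, -0.004, 0.003], [-0.004, 1.0, -0.001], [-0.003, -0.002, -1.0]]
contact_force: [0.4, -0.4, -1.6]
finger_gap: 0.0215
grip_force: 79.9
time_s: 24.85
ee_pos: [0.5822, -0.3058, 0.0198]
eef_rot: [[-1.0, -0.004, 0.002], [-0.004, 1.0, -0.001], [-0.002, -0.001, -1.0]]
contact_force: [-0.9, -0.2, 0.5]
finger_gap: 0.0386
grip_force: 0.0
time_s: 25.27
ee_pos: [0.5832, -0.3073, 0.2059]
eef_rot: [[-1.0, -0.004, 0.008], [-0.004, 1.0, -0.003], [-0.008, -0.003, -1.0]]
contact_force: [0.9, -0.1, 0.2]
finger_gap: 0.0384
grip_force: 0.0
time_s: 25.68
ee_pos: [0.5931, -0.1358, 0.1983]
eef_rot: [[-1.0, -0.015, 0.001], [-0.015, 1.0, 0.004], [-0.001, 0.004, -1.0]]
contact_force: [0.3, 1.0, 0.8]
finger_gap: 0.0854
grip_force: 0.0
time_s: 26.1
ee_pos: [0.5811, 0.0238, 0.1983]
eef_rot: [[-0.998, 0.055, -0.0], [0.055, 0.998, 0.004], [0.0, 0.004, -1.0]]
contact_force: [0.6, 0.7, -1.0]
finger_gap: 0.0856
grip_force: 0.0
[0.58111907 0.02384559 0.19827782] -3.152159748790933
```

View pics/t7.png

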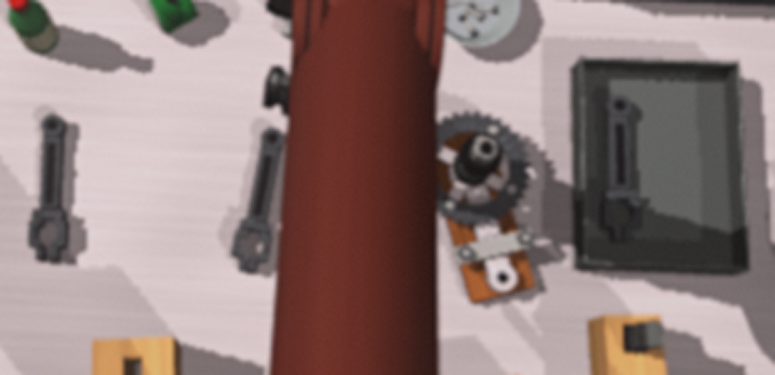

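```bash
H='python3 -m handwheel'
$H '[{"offset":[-5.8,8,-12],"turn":[0,0,-4],"jaw":1},{"offset":[-5.8,8,-12],"turn":[0,0,-4],"jaw":1},{"offset":[-5.8,8,-12],"turn":[0,0,-4],"jaw":1},{"offset":[-5.8,8,-12],"turn":[0,0,-4],"jaw":1},{"offset":[-5.8,8,-12],"turn":[0,0,-4],"jaw":1}]' 80
$H '[{"offset":[0,0,0],"turn":[0,0,0],"jaw":1},{"offset":[0,0,0],"turn":[0,0,0],"jaw":1},{"offset":[0,0,0],"turn":[0,0,0],"jaw":1}]'
```

```text
time_s: 26.62
ee_pos: [0.5186, 0.0958, 0.0738]
eef_rot: [[-0.991, 0.133, -0.008], [0.133, 0.991, -0.001], [0.007, -0.002, -1.0]]
contact_force: [0.1, 0.2, 0.7]
finger_gap: 0.0858
grip_force: 0.0
time_s: 26.87
ee_pos: [0.5251, 0.0928, 0.0797]
eef_rot: [[-0.991, 0.137, 0.003], [0.137, 0.991, 0.0], [-0.003, 0.0, -1.0]]
contact_force: [0.9, -0.5, 0.3]
finger_gap: 0.0857
grip_force: 0.0
```

```bash
H='python3 -m handwheel'
$H '[{"offset":[-0.2,1.05,-3],"turn":[0,0,0],"jaw":1},{"offset":[-0.2,1.05,-7.3],"turn":[0,0,0],"jaw":1},{"offset":[-0.2,1.05,-7.3],"turn":[0,0,0],"jaw":1},{"offset":[-0.2,1.05,-7.3],"turn":[0,0,0],"jaw":-1},{"offset":[-0.2,1.05,-7.3],"turn":[0,0,0],"jaw":-1}]'
$H '[{"offset":[0,0,0],"turn":[0,0,0],"jaw":-1},{"offset":[0,0,0],"turn":[0,0,0],"jaw":-1},{"offset":[0,0,0],"turn":[0,0,0],"jaw":-1},{"offset":[0,0,0],"turn":[0,0,0],"jaw":-1},{"offset":[0,0,0],"turn":[0,0,0],"jaw":-1}]'
$H '[{"offset":[0,0,0],"turn":[0,0,0],"jaw":-1},{"offset":[0,0,0],"turn":[0,0,0],"jaw":-1},{"offset":[0,0,0],"turn":[0,0,0],"jaw":-1},{"offset":[0,0,0],"turn":[0,0,0],"jaw":-1},{"offset":[0,0,0],"turn":[0,0,0],"jaw":-1}]'
```

```text
time_s: 27.28
ee_pos: [0.523, 0.1041, 0.0071]
eef_rot: [[-0.991, 0.137, 0.002], [0.137, 0.991, -0.0], [-0.002, 0.0, -1.0]]
contact_force: [0.3, -0.0, 0.2]
finger_gap: 0.0635
grip_force: 0.0
time_s: 27.7
ee_pos: [0.5225, 0.1052, 0.0072]
eef_rot: [[-0.991, 0.135, 0.002], [0.135, 0.991, 0.001], [-0.002, 0.002, -1.0]]
contact_force: [-3.8, -1.8, 13.0]
finger_gap: 0.0215
grip_force: 78.6
time_s: 28.12
ee_pos: [0.5225, 0.1052, 0.0072]
eef_rot: [[-0.991, 0.135, 0.002], [0.135, 0.991, 0.001], [-0.002, 0.002, -1.0]]
contact_force: [-3.0, -0.0, 13.2]
finger_gap: 0.0213
grip_force: 78.6
```

```bash
H='python3 -m handwheel'
$H '[{"offset":[0,0,20],"turn":[0,0,0],"jaw":-1},{"offset":[0,0,20],"turn":[0,0,0],"jaw":-1},{"offset":[0,0,20],"turn":[0,0,0],"jaw":-1},{"offset":[0,0,20],"turn":[0,0,0],"jaw":-1},{"offset":[0,0,20],"turn":[0,0,0],"jaw":-1}]'
$H '[{"offset":[5,-17,0],"turn":[0,0,4],"jaw":-1},{"offset":[5,-17,0],"turn":[0,0,4],"jaw":-1},{"offset":[5,-17,0],"turn":[0,0,4],"jaw":-1},{"offset":[5,-17,0],"turn":[0,0,4],"jaw":-1},{"offset":[5,-17,0],"turn":[0,0,4],"jaw":-1}]'
$H '[{"offset":[2,-17,0],"turn":[0,0,3.7],"jaw":-1},{"offset":[2,-17,0],"turn":[0,0,3.7],"jaw":-1},{"offset":[2,-17,0],"turn":[0,0,3.7],"jaw":-1},{"offset":[2,-17,0],"turn":[0,0,3.7],"jaw":-1},{"offset":[2,-17,0],"turn":[0,0,3.7],"jaw":-1}]'
$H '[{"offset":[-1,-13.7,0],"turn":[0,0,0],"jaw":-1},{"offset":[-1,-13.7,0],"turn":[0,0,0],"jaw":-1},{"offset":[-1,-13.7,0],"turn":[0,0,0],"jaw":-1},{"offset":[-1,-13.7,0],"turn":[0,0,0],"jaw":-1},{"offset":[-1,-13.7,0],"turn":[0,0,0],"jaw":-1}]'
$H '[{"offset":[0,0,-13],"turn":[0,0,0],"jaw":-1},{"offset":[0,0,-13],"turn":[0,0,0],"jaw":-1},{"offset":[0,0,-13],"turn":[0,0,0],"jaw":-1},{"offset":[0,0,-13],"turn":[0,0,0],"jaw":-1},{"offset":[0,0,-13],"turn":[0,0,0],"jaw":-1}]'
```

```text
time_s: 28.53
ee_pos: [0.5217, 0.1047, 0.2092]
eef_rot: [[-0.991, 0.135, 0.003], [0.135, 0.991, 0.002], [-0.002, 0.002, -1.0]]
contact_force: [1.5, 1.2, -2.1]
finger_gap: 0.0214
grip_force: 79.9
time_s: 28.95
ee_pos: [0.5717, -0.0728, 0.2065]
eef_rot: [[-0.997, 0.073, 0.002], [0.073, 0.997, -0.003], [-0.002, -0.003, -1.0]]
contact_force: [-2.5, -0.6, -1.5]
finger_gap: 0.0214
grip_force: 79.9
time_s: 29.37
ee_pos: [0.5892, -0.2444, 0.2062]
eef_rot: [[-1.0, 0.01, 0.0], [0.01, 1.0, -0.005], [-0.0, -0.005, -1.0]]
contact_force: [-1.9, -0.8, -1.3]
finger_gap: 0.0213
grip_force: 79.9
time_s: 29.78
ee_pos: [0.5784, -0.3776, 0.2057]
eef_rot: [[-1.0, 0.008, -0.001], [0.008, 1.0, -0.003], [0.001, -0.003, -1.0]]
contact_force: [-0.9, -0.4, -2.5]
finger_gap: 0.0213
grip_force: 79.9
time_s: 30.2
ee_pos: [0.5803, -0.3699, 0.0733]
eef_rot: [[-1.0, -0.0, -0.004], [-0.0, 1.0, 0.003], [0.004, 0.003, -1.0]]
contact_force: [0.5, -1.2, -0.9]
finger_gap: 0.0215
grip_force: 79.9
```

```bash
H='python3 -m handwheel'
$H '[{"offset":[0,0,-5.7],"turn":[0,0,0],"jaw":-1},{"offset":[0,0,-5.7],"turn":[0,0,0],"jaw":-1},{"offset":[0,0,-5.7],"turn":[0,0,0],"jaw":-1},{"offset":[0,0,-5.7],"turn":[0,0,0],"jaw":-0.1},{"offset":[0,0,-5.7],"turn":[0,0,0],"jaw":-0.1}]'
$H '[{"offset":[0,0,0],"turn":[0,0,0],"jaw":-0.1},{"offset":[0,0,0],"turn":[0,0,0],"jaw":-0.1},{"offset":[0,0,4],"turn":[0,0,0],"jaw":-0.1},{"offset":[0,0,12],"turn":[0,0,0],"jaw":-0.1},{"offset":[0,0,12],"turn":[0,0,0],"jaw":-0.1}]'
$H '[{"offset":[2,14,8],"turn":[0,0,0],"jaw":1},{"offset":[2,14,8],"turn":[0,0,0],"jaw":1},{"offset":[2,14,8],"turn":[0,0,0],"jaw":1},{"offset":[2,14,8],"turn":[0,0,0],"jaw":1},{"offset":[2,14,8],"turn":[0,0,0],"jaw":1}]'
$H '[{"offset":[0,18,0],"turn":[0,0,2.6],"jaw":1},{"offset":[0,18,0],"turn":[0,0,2.6],"jaw":1},{"offset":[0,18,0],"turn":[0,0,2.6],"jaw":1},{"offset":[0,18,0],"turn":[0,0,2.6],"jaw":1},{"offset":[0,18,0],"turn":[0,0,2.6],"jaw":1}]'
$H '[{"offset":[-2,18,0],"turn":[0,0,0],"jaw":1},{"offset":[-2,18,0],"turn":[0,0,0],"jaw":1},{"offset":[-2,18,0],"turn":[0,0,0],"jaw":1},{"offset":[-2,18,0],"turn":[0,0,0],"jaw":1},{"offset":[-2,18,0],"turn":[0,0,0],"jaw":1}]'
$H '[{"offset":[-10,16,0],"turn":[0,0,0],"jaw":1},{"offset":[-10,16,0],"turn":[0,0,0],"jaw":1},{"offset":[-10,16,0],"turn":[0,0,0],"jaw":1},{"offset":[-10,16,0],"turn":[0,0,0],"jaw":1},{"offset":[-10,16,0],"turn":[0,0,0],"jaw":1}]'
$H '[{"offset":[0,0,0],"turn":[0,0,0],"jaw":1},{"offset":[0,0,0],"turn":[0,0,0],"jaw":1},{"offset":[0,0,0],"turn":[0,0,0],"jaw":1},{"offset":[0,0,0],"turn":[0,0,0],"jaw":1}]'
python3 - <<'E'
from h import *
o=arm.observe();print(o["ee_pos"],np.degrees(np.arctan2(-o["eef_rot"][0,1],o["eef_rot"][1,1])))
t=eyes.snapshot("top");s=eyes.snapshot("scene");cv2.imwrite("pics/t8r.png",t);cv2.imwrite("pics/s8r.png",s)
k=lambda im:np.clip(255*(im/255.)**.6,0,255).astype(np.uint8)
A=cv2.resize(k(s)[120:350,60:390],None,fx=2.4,fy=2.4,interpolation=cv2.INTER_CUBIC)
cv2.imwrite("pics/s8.png",A)
sc=cv2.imread("pics/scene0_raw.png");d=cv2.absdiff(sc,s).max(2);print((d[160:190,345:380]>40).sum())
E
```

```text
time_s: 30.62
ee_pos: [0.5829, -0.373, 0.0216]
eef_rot: [[-1.0, 0.001, 0.003], [0.001, 1.0, -0.002], [-0.003, -0.002, -1.0]]
contact_force: [0.6, -0.9, 0.1]
finger_gap: 0.0385
grip_force: 0.0
time_s: 31.03
ee_pos: [0.5812, -0.3722, 0.141]
eef_rot: [[-1.0, 0.001, 0.0], [0.001, 1.0, -0.001], [-0.0, -0.001, -1.0]]
contact_force: [1.6, -0.6, 1.2]
finger_gap: 0.0386
grip_force: 0.0
time_s: 31.45
ee_pos: [0.6057, -0.2243, 0.223]
eef_rot: [[-1.0, -0.008, 0.007], [-0.008, 1.0, 0.003], [-0.007, 0.003, -1.0]]
contact_force: [1.4, 0.3, -0.1]
finger_gap: 0.0853
grip_force: 0.0
time_s: 31.87
ee_pos: [0.6018, -0.0442, 0.219]
eef_rot: [[-0.999, -0.052, 0.001], [-0.052, 0.999, 0.003], [-0.001, 0.003, -1.0]]
contact_force: [0.4, 0.7, 0.6]
finger_gap: 0.0858
grip_force: 0.0
time_s: 32.28
ee_pos: [0.5802, 0.1356, 0.219]
eef_rot: [[-0.999, -0.052, 0.0], [-0.052, 0.999, 0.003], [-0.0, 0.003, -1.0]]
contact_force: [-0.1, 1.0, -0.6]
finger_gap: 0.0855
grip_force: 0.0
time_s: 32.7
ee_pos: [0.4785, 0.2926, 0.2192]
eef_rot: [[-0.999, -0.049, -0.0], [-0.049, 0.999, 0.002], [0.0, 0.002, -1.0]]
contact_force: [0.0, 0.4, 0.1]
finger_gap: 0.0854
grip_force: 0.0
time_s: 33.03
ee_pos: [0.4825, 0.2864, 0.2188]
eef_rot: [[-0.999, -0.042, 0.001], [-0.042, 0.999, 0.0], [-0.001, 0.0, -1.0]]
contact_force: [1.2, -0.5, -1.0]
finger_gap: 0.0853
grip_force: 0.0
[0.48250474 0.28642893 0.21878598] 2.397768956378226
9
```

View pics/s8.png

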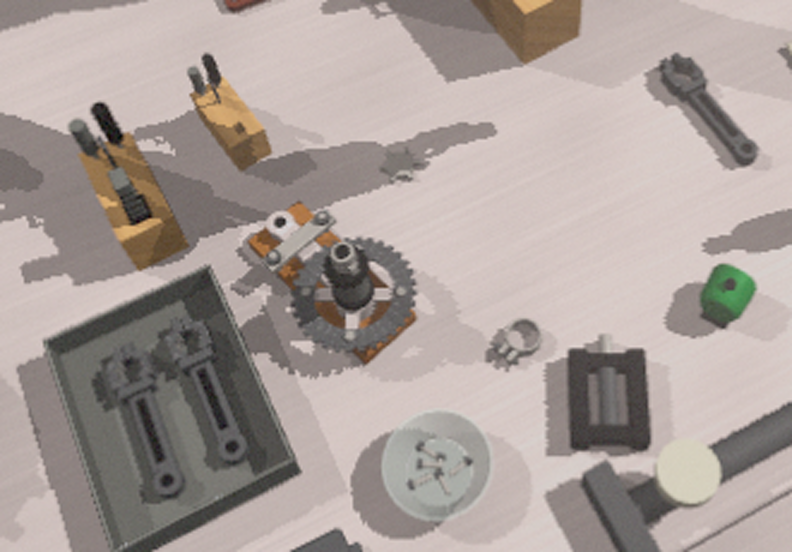

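```bash
H='python3 -m handwheel'
$H '[{"offset":[-0.6,5.6,-12],"turn":[0,0,0.2],"jaw":1},{"offset":[-0.6,5.6,-12],"turn":[0,0,0.2],"jaw":1},{"offset":[-0.6,5.6,-12],"turn":[0,0,0.2],"jaw":1},{"offset":[-0.6,5.6,-12],"turn":[0,0,0.2],"jaw":1},{"offset":[-0.6,5.6,-12],"turn":[0,0,0.2],"jaw":1}]' 80
$H '[{"offset":[0,0,-4],"turn":[0,0,0],"jaw":1},{"offset":[0,0,-8],"turn":[0,0,0],"jaw":1},{"offset":[0,0,-9.4],"turn":[0,0,0],"jaw":1},{"offset":[0,0,-9.4],"turn":[0,0,0],"jaw":1},{"offset":[0,0,-9.4],"turn":[0,0,0],"jaw":1}]'
python3 -c "
from h import *
o=arm.observe();print(o['ee_pos'])"
$H '[{"offset":[0,0,0],"turn":[0,0,0],"jaw":-1},{"offset":[0,0,0],"turn":[0,0,0],"jaw":-1},{"offset":[0,0,0],"turn":[0,0,0],"jaw":-1},{"offset":[0,0,0],"turn":[0,0,0],"jaw":-1},{"offset":[0,0,0],"turn":[0,0,0],"jaw":-1}]'
$H '[{"offset":[0,0,0],"turn":[0,0,0],"jaw":-1},{"offset":[0,0,0],"turn":[0,0,0],"jaw":-1},{"offset":[0,0,0],"turn":[0,0,0],"jaw":-1},{"offset":[0,0,0],"turn":[0,0,0],"jaw":-1},{"offset":[0,0,0],"turn":[0,0,0],"jaw":-1}]'
```

```text
time_s: 33.55
ee_pos: [0.4739, 0.3433, 0.0956]
eef_rot: [[-0.999, -0.049, -0.003], [-0.049, 0.999, -0.004], [0.004, -0.004, -1.0]]
contact_force: [0.5, -0.5, 0.8]
finger_gap: 0.0853
grip_force: 0.0
time_s: 33.97
ee_pos: [0.4771, 0.3433, 0.0061]
eef_rot: [[-0.999, -0.046, 0.001], [-0.046, 0.999, 0.0], [-0.001, 0.0, -1.0]]
contact_force: [-0.1, -0.3, 1.1]
finger_gap: 0.0855
grip_force: 0.0
[0.47706147 0.34332773 0.00614115]
time_s: 34.38
ee_pos: [0.4764, 0.3448, 0.0063]
eef_rot: [[-0.999, -0.048, 0.002], [-0.048, 0.999, 0.002], [-0.002, 0.002, -1.0]]
contact_force: [-2.0, -1.1, 12.4]
finger_gap: 0.0407
grip_force: 81.4
time_s: 34.8
ee_pos: [0.4764, 0.3448, 0.0063]
eef_rot: [[-0.999, -0.048, 0.002], [-0.048, 0.999, 0.002], [-0.002, 0.002, -1.0]]
contact_force: [-1.2, -2.6, 12.2]
finger_gap: 0.0408
grip_force: 81.4
```

```bash
H='python3 -m handwheel'
$H '[{"offset":[0,0,0],"turn":[0,0,0],"jaw":0.3},{"offset":[0,0,0],"turn":[0,0,0],"jaw":0.3},{"offset":[0,0,0.35],"turn":[0,0,0],"jaw":0.3},{"offset":[0,0,0.35],"turn":[0,0,0],"jaw":0.3},{"offset":[0,0,0.35],"turn":[0,0,0],"jaw":-1}]' 90
$H '[{"offset":[0,0,0],"turn":[0,0,0],"jaw":-1},{"offset":[0,0,0],"turn":[0,0,0],"jaw":-1},{"offset":[0,0,0],"turn":[0,0,0],"jaw":-1},{"offset":[0,0,0],"turn":[0,0,0],"jaw":-1},{"offset":[0,0,0],"turn":[0,0,0],"jaw":-1}]'
$H '[{"offset":[0,0,20],"turn":[0,0,0],"jaw":-1},{"offset":[0,0,20],"turn":[0,0,0],"jaw":-1},{"offset":[0,0,20],"turn":[0,0,0],"jaw":-1},{"offset":[0,0,20],"turn":[0,0,0],"jaw":-1},{"offset":[0,0,20],"turn":[0,0,0],"jaw":-1}]'
$H '[{"offset":[9,-16,4],"turn":[0,0,5],"jaw":-1},{"offset":[9,-16,4],"turn":[0,0,5],"jaw":-1},{"offset":[9,-16,4],"turn":[0,0,5],"jaw":-1},{"offset":[9,-16,4],"turn":[0,0,5],"jaw":-1},{"offset":[9,-16,4],"turn":[0,0,5],"jaw":-1}]'
$H '[{"offset":[3,-17,0],"turn":[0,0,5],"jaw":-1},{"offset":[3,-17,0],"turn":[0,0,5],"jaw":-1},{"offset":[3,-17,0],"turn":[0,0,5],"jaw":-1},{"offset":[3,-17,0],"turn":[0,0,5],"jaw":-1},{"offset":[3,-17,0],"turn":[0,0,5],"jaw":-1}]'
$H '[{"offset":[-2.3,-14.8,0],"turn":[0,0,5.3],"jaw":-1},{"offset":[-2.3,-14.8,0],"turn":[0,0,5.3],"jaw":-1},{"offset":[-2.3,-14.8,0],"turn":[0,0,5.3],"jaw":-1},{"offset":[-2.3,-14.8,0],"turn":[0,0,5.3],"jaw":-1},{"offset":[-2.3,-14.8,0],"turn":[0,0,5.3],"jaw":-1}]'
$H '[{"offset":[0,0,-6],"turn":[0,0,0],"jaw":-1},{"offset":[0,0,-6],"turn":[0,0,0],"jaw":-1},{"offset":[0,0,-6],"turn":[0,0,0],"jaw":-1},{"offset":[0,0,-6],"turn":[0,0,0],"jaw":-1},{"offset":[0,0,-6],"turn":[0,0,0],"jaw":-1}]'
python3 - <<'E'
from h import *
o=arm.observe();print(o["ee_pos"],np.degrees(np.arctan2(-o["eef_rot"][0,1],o["eef_rot"][1,1])),o["joint_positions"].round(2))
t=eyes.snapshot("top");s=eyes.snapshot("scene");cv2.imwrite("pics/t9r.png",t);cv2.imwrite("pics/s9r.png",s)
k=lambda im:np.clip(255*(im/255.)**.6,0,255).astype(np.uint8)
u=px("scene",[o["ee_pos"]])[0].astype(int);print(u)
cv2.imwrite("pics/s9.png",cv2.resize(k(s)[u[1]-35:u[1]+65,u[0]-60:u[0]+70],None,fx=6,fy=6,interpolation=cv2.INTER_CUBIC))
E
```

```text
time_s: 35.22
ee_pos: [0.4755, 0.3442, 0.0081]
eef_rot: [[-0.999, -0.048, 0.0], [-0.048, 0.999, 0.0], [-0.0, 0.0, -1.0]]
contact_force: [0.0, -0.1, 0.0]
finger_gap: 0.0448
grip_force: 0.0
time_s: 35.63
ee_pos: [0.4756, 0.3443, 0.0085]
eef_rot: [[-0.999, -0.048, 0.0], [-0.048, 0.999, 0.001], [-0.0, 0.001, -1.0]]
contact_force: [-2.5, -1.5, 9.1]
finger_gap: 0.0398
grip_force: 91.2
time_s: 36.05
ee_pos: [0.4756, 0.3439, 0.2108]
eef_rot: [[-0.999, -0.048, 0.001], [-0.048, 0.999, 0.001], [-0.001, 0.001, -1.0]]
contact_force: [0.7, 1.4, -2.0]
finger_gap: 0.0403
grip_force: 92.1
time_s: 36.47
ee_pos: [0.5675, 0.1781, 0.249]
eef_rot: [[-0.992, -0.13, 0.002], [-0.13, 0.992, -0.001], [-0.001, -0.002, -1.0]]
contact_force: [0.4, -1.3, -1.0]
finger_gap: 0.0402
grip_force: 92.0
time_s: 36.88
ee_pos: [0.5952, 0.0042, 0.248]
eef_rot: [[-0.978, -0.211, 0.0], [-0.211, 0.978, -0.004], [0.0, -0.004, -1.0]]
contact_force: [0.5, -1.1, -1.3]
finger_gap: 0.04
grip_force: 92.0
time_s: 37.3
ee_pos: [0.57, -0.1416, 0.248]
eef_rot: [[-0.954, -0.301, -0.0], [-0.301, 0.954, -0.003], [0.001, -0.002, -1.0]]
contact_force: [-0.9, -0.1, -1.5]
finger_gap: 0.0402
grip_force: 92.0
time_s: 37.72
ee_pos: [0.573, -0.1339, 0.1891]
eef_rot: [[-0.951, -0.31, 0.001], [-0.31, 0.951, -0.0], [-0.001, -0.001, -1.0]]
contact_force: [0.8, -0.2, -2.2]
finger_gap: 0.0404
grip_force: 92.0
[ 0.5730081  -0.1339311   0.18906304] 18.062793926635734 [-0.48  0.28  0.76  1.71 -0.21  1.23  2.22]
[197 212]
```

View pics/s9.png

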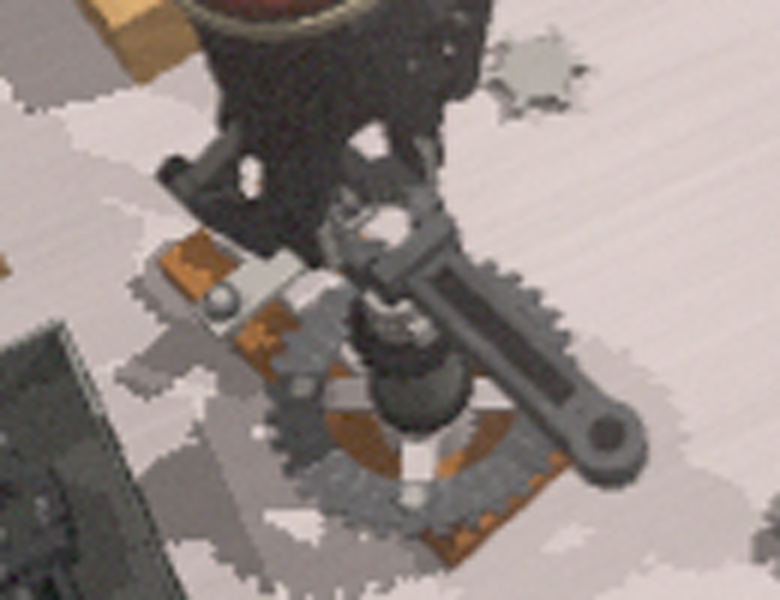

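```bash
python3 - <<'E'
from h import *
b=w("scene",(237.9,248.75),.1986);e=w("scene",(202.1,213.9),.2026);s=w("scene",(202.6,224.6),.1365)
d=(b-e)[:2];print("boss",b.round(4),"bore",e.round(4),"spindle",s.round(4),np.linalg.norm(d),np.degrees(np.arctan2(d[1],d[0])))
th=np.radians(18);print("origin from boss",b[:2]-.127*np.array([np.cos(th),np.sin(th)]))
# boss silhouette fit sanity: projected expected boss center for origin=TCP xy
o=arm.observe()["ee_pos"]; print("px exp boss",px("scene",[(o[0]+.127*np.cos(th),o[1]+.127*np.sin(th),.1986)]),"px exp eye",px("scene",[(o[0],o[1],.2026)]),"px exp spindle",px("scene",[(.5737,-.1337,.1365)]))
E
```

```text
boss [ 0.7001 -0.0928  0.1986] bore [ 0.589  -0.1277  0.2026] spindle [ 0.5784 -0.1315  0.1365] 0.11643789911832556 17.448676288458927
origin from boss [ 0.57928462 -0.13199581]
px exp boss [[235.83143134 246.87334123]] px exp eye [[196.71995066 209.60766001]] px exp spindle [[200.96648765 223.40097983]]
```

```bash
H='python3 -m handwheel'
$H '[{"offset":[-0.05,0.05,-3.7],"turn":[0,0,0],"jaw":-1},{"offset":[-0.05,0.05,-3.7],"turn":[0,0,0],"jaw":-1},{"offset":[-0.05,0.05,-3.7],"turn":[0,0,0],"jaw":-1},{"offset":[-0.05,0.05,-3.7],"turn":[0,0,0],"jaw":-1}]'
$H '[{"offset":[0,0,-0.2],"turn":[0,0,0],"jaw":-1},{"offset":[0,0,-0.4],"turn":[0,0,0],"jaw":-1},{"offset":[0,0,-0.6],"turn":[0,0,0],"jaw":-1},{"offset":[0,0,-0.8],"turn":[0,0,0],"jaw":-1},{"offset":[0,0,-0.8],"turn":[0,0,0],"jaw":-1}]'
```

```text
time_s: 38.15
ee_pos: [0.5725, -0.1337, 0.1524]
eef_rot: [[-0.951, -0.31, 0.001], [-0.31, 0.951, -0.0], [-0.001, -0.001, -1.0]]
contact_force: [0.6, 0.6, -2.5]
finger_gap: 0.04
grip_force: 92.1
time_s: 38.57
ee_pos: [0.5727, -0.1337, 0.1441]
eef_rot: [[-0.951, -0.31, 0.002], [-0.31, 0.951, 0.0], [-0.002, -0.001, -1.0]]
contact_force: [-2.0, 1.1, 8.2]
finger_gap: 0.0401
grip_force: 93.2
```

```bash
H='python3 -m handwheel'
python3 -c "
from h import *
o=arm.observe();print(o['torque'],o['contact_force'])"
$H '[{"offset":[0.1,0,0],"turn":[0,0,0],"jaw":-1},{"offset":[0.1,0,0],"turn":[0,0,0],"jaw":-1},{"offset":[0.1,0,0],"turn":[0,0,0],"jaw":-1}]' | sed -n '1,2p;4p'
$H '[{"offset":[0,0.1,0],"turn":[0,0,0],"jaw":-1},{"offset":[0,0.1,0],"turn":[0,0,0],"jaw":-1},{"offset":[0,0.1,0],"turn":[0,0,0],"jaw":-1}]' | sed -n '1,2p;4p'
$H '[{"offset":[-0.1,0,0],"turn":[0,0,0],"jaw":-1},{"offset":[-0.1,0,0],"turn":[0,0,0],"jaw":-1},{"offset":[-0.1,0,0],"turn":[0,0,0],"jaw":-1}]' | sed -n '1,2p;4p'
$H '[{"offset":[-0.1,0,0],"turn":[0,0,0],"jaw":-1},{"offset":[-0.1,0,0],"turn":[0,0,0],"jaw":-1},{"offset":[-0.1,0,0],"turn":[0,0,0],"jaw":-1}]' | sed -n '1,2p;4p'
python3 -c "
from h import *
o=arm.observe();print(o['torque'],o['contact_force'])"
```

```text
[-0.03795141  0.56197    -0.0264788 ] [-2.00335107  1.14575131  8.17780833]
time_s: 38.82
ee_pos: [0.5729, -0.1338, 0.1441]
contact_force: [-5.0, 1.3, 10.0]
time_s: 39.07
ee_pos: [0.5729, -0.1336, 0.1441]
contact_force: [-4.2, -0.2, 10.1]
time_s: 39.32
ee_pos: [0.5726, -0.1336, 0.1443]
contact_force: [-2.5, -1.5, 7.0]
time_s: 39.57
ee_pos: [0.5723, -0.1335, 0.1444]
contact_force: [1.3, -1.9, 6.9]
[-0.7189867  -0.26790336  0.01888045] [ 1.31255853 -1.88046602  6.85137154]
```

```bash
H='python3 -m handwheel'; F='sed -n 2p;4p'
$H '[{"offset":[0,0,0.4],"turn":[0,0,0],"jaw":-1},{"offset":[0,0,0.4],"turn":[0,0,0],"jaw":-1},{"offset":[0,0,0.1],"turn":[0,0,0],"jaw":-1},{"offset":[0,0,0],"turn":[0,0,0],"jaw":-1},{"offset":[0,0,0],"turn":[0,0,0],"jaw":-1}]' | sed -n '2p;4p'
$H '[{"offset":[-0.1,-0.1,0.4],"turn":[0,0,0],"jaw":-1},{"offset":[-0.1,-0.1,0.4],"turn":[0,0,0],"jaw":-1},{"offset":[-0.1,-0.1,0.1],"turn":[0,0,0],"jaw":-1},{"offset":[-0.1,-0.1,0],"turn":[0,0,0],"jaw":-1},{"offset":[-0.1,-0.1,0],"turn":[0,0,0],"jaw":-1}]' | sed -n '2p;4p'
$H '[{"offset":[0.1,-0.1,0.4],"turn":[0,0,0],"jaw":-1},{"offset":[0.1,-0.1,0.4],"turn":[0,0,0],"jaw":-1},{"offset":[0.1,-0.1,0.1],"turn":[0,0,0],"jaw":-1},{"offset":[0.1,-0.1,0],"turn":[0,0,0],"jaw":-1},{"offset":[0.1,-0.1,0],"turn":[0,0,0],"jaw":-1}]' | sed -n '2p;4p'
$H '[{"offset":[0.2,0,0.4],"turn":[0,0,0],"jaw":-1},{"offset":[0.2,0,0.4],"turn":[0,0,0],"jaw":-1},{"offset":[0.2,0,0.1],"turn":[0,0,0],"jaw":-1},{"offset":[0.2,0,0],"turn":[0,0,0],"jaw":-1},{"offset":[0.2,0,0],"turn":[0,0,0],"jaw":-1}]' | sed -n '2p;4p'
$H '[{"offset":[0,0.1,0.4],"turn":[0,0,0],"jaw":-1},{"offset":[0,0.1,0.4],"turn":[0,0,0],"jaw":-1},{"offset":[0,0.1,0.1],"turn":[0,0,0],"jaw":-1},{"offset":[0,0.1,0],"turn":[0,0,0],"jaw":-1},{"offset":[0,0.1,0],"turn":[0,0,0],"jaw":-1}]' | sed -n '2p;4p'
$H '[{"offset":[0,0.1,0.4],"turn":[0,0,0],"jaw":-1},{"offset":[0,0.1,0.4],"turn":[0,0,0],"jaw":-1},{"offset":[0,0.1,0.1],"turn":[0,0,0],"jaw":-1},{"offset":[0,0.1,0],"turn":[0,0,0],"jaw":-1},{"offset":[0,0.1,0],"turn":[0,0,0],"jaw":-1}]' | sed -n '2p;4p'
python3 - <<'E'
from h import *
s=eyes.snapshot("scene");cv2.imwrite("pics/s10r.png",s)
k=lambda im:np.clip(255*(im/255.)**.5,0,255).astype(np.uint8)
cv2.imwrite("pics/s10.png",cv2.resize(k(s)[190:275,160:260],None,fx=7,fy=7,interpolation=cv2.INTER_CUBIC))
E
```

```text
ee_pos: [0.5713, -0.1323, 0.1446]
contact_force: [-6.5, 2.8, 19.5]
ee_pos: [0.5702, -0.1336, 0.1441]
contact_force: [-7.7, 2.1, 19.1]
ee_pos: [0.5708, -0.1346, 0.142]
contact_force: [1.8, -1.5, -2.5]
ee_pos: [0.5725, -0.1347, 0.1426]
contact_force: [-1.1, -2.3, -3.0]
ee_pos: [0.5738, -0.1332, 0.1445]
contact_force: [-4.3, 1.9, 14.6]
ee_pos: [0.5737, -0.1322, 0.1446]
contact_force: [-6.9, 2.5, 20.0]
```

View pics/s10.png

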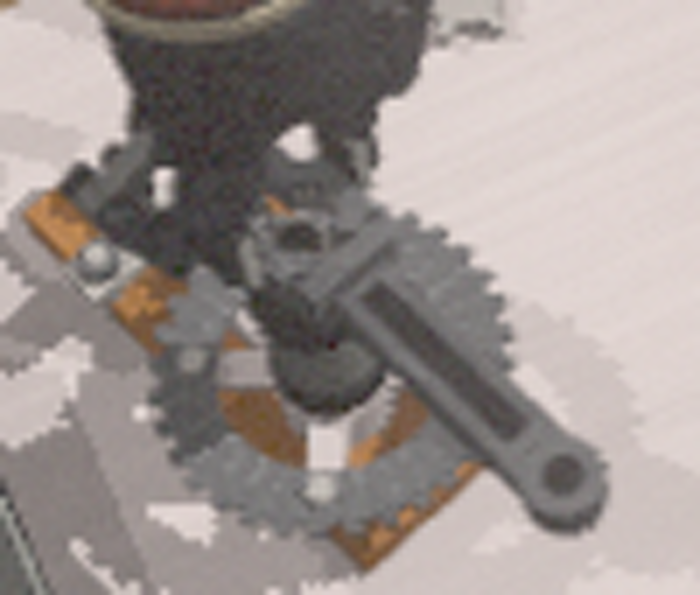

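```bash
H='python3 -m handwheel'
$H '[{"offset":[-0.2,-0.27,0.4],"turn":[0,0,0],"jaw":-1},{"offset":[-0.2,-0.27,0.4],"turn":[0,0,0],"jaw":-1},{"offset":[-0.2,-0.27,0.4],"turn":[0,0,0],"jaw":-1},{"offset":[-0.2,-0.27,0.1],"turn":[0,0,0],"jaw":-1},{"offset":[-0.2,-0.27,0],"turn":[0,0,0],"jaw":-1}]' | sed -n '2p;4p'
$H '[{"offset":[0,0,-0.2],"turn":[0,0,0],"jaw":-1},{"offset":[0,0,-0.4],"turn":[0,0,0],"jaw":-1},{"offset":[0,0,-0.6],"turn":[0,0,0],"jaw":-1},{"offset":[0,0,-0.7],"turn":[0,0,0],"jaw":-1},{"offset":[0,0,-0.7],"turn":[0,0,0],"jaw":-1}]' | sed -n '2p;4p'
```

```text
ee_pos: [0.5707, -0.1349, 0.1419]
contact_force: [1.2, -0.0, -1.1]
ee_pos: [0.5707, -0.1351, 0.1354]
contact_force: [0.8, -0.7, -2.1]
```

```bash
H='python3 -m handwheel'
$H '[{"offset":[0,0,-0.2],"turn":[0,0,0],"jaw":-1},{"offset":[0,0,-0.4],"turn":[0,0,0],"jaw":-1},{"offset":[0,0,-0.5],"turn":[0,0,0],"jaw":-1},{"offset":[0,0,-0.6],"turn":[0,0,0],"jaw":-1},{"offset":[0,0,-0.6],"turn":[0,0,0],"jaw":-1}]' | sed -n '2,4p'
python3 -c "
from h import *
o=arm.observe();print(o['torque'],o['contact_force'])"
```

```text
ee_pos: [0.5708, -0.1351, 0.1296]
eef_rot: [[-0.951, -0.31, -0.0], [-0.31, 0.951, -0.0], [0.0, 0.0, -1.0]]
contact_force: [0.6, -0.1, -2.1]
[-0.03644195  0.09004861  0.03733705] [ 0.56691543 -0.09441967 -2.12864795]
```

```bash
H='python3 -m handwheel'
$H '[{"offset":[0,0,-0.3],"turn":[0,0,0],"jaw":-1},{"offset":[0,0,-0.6],"turn":[0,0,0],"jaw":-1},{"offset":[0,0,-0.8],"turn":[0,0,0],"jaw":-1},{"offset":[0,0,-1],"turn":[0,0,0],"jaw":-1},{"offset":[0,0,-1],"turn":[0,0,0],"jaw":-1}]' | sed -n '2,4p'
$H '[{"offset":[0,0,-0.1],"turn":[0,0,0],"jaw":-1},{"offset":[0,0,-0.2],"turn":[0,0,0],"jaw":-1},{"offset":[0,0,-0.3],"turn":[0,0,0],"jaw":-1},{"offset":[0,0,-0.3],"turn":[0,0,0],"jaw":-1}]' | sed -n '2,4p'
```

```text
ee_pos: [0.5707, -0.1351, 0.1193]
eef_rot: [[-0.951, -0.31, -0.001], [-0.31, 0.951, -0.0], [0.001, 0.0, -1.0]]
contact_force: [-0.3, 0.1, -1.6]
ee_pos: [0.5709, -0.1352, 0.1186]
eef_rot: [[-0.951, -0.31, 0.0], [-0.31, 0.951, 0.001], [-0.001, 0.001, -1.0]]
contact_force: [-8.6, 2.8, 16.7]
```

```bash
H='python3 -m handwheel'
$H '[{"offset":[0,0,0.2],"turn":[0,0,0],"jaw":-1},{"offset":[0,0,0.2],"turn":[0,0,0],"jaw":0.5},{"offset":[0,0,0.2],"turn":[0,0,0],"jaw":0.5},{"offset":[0,0,0.2],"turn":[0,0,0],"jaw":0.5},{"offset":[0,0,0.2],"turn":[0,0,0],"jaw":0.5}]'
$H '[{"offset":[0,0,1],"turn":[0,0,0],"jaw":0.5},{"offset":[0,0,3],"turn":[0,0,0],"jaw":0.5},{"offset":[0,0,7],"turn":[0,0,0],"jaw":0.5},{"offset":[0,0,12],"turn":[0,0,0],"jaw":0.5},{"offset":[0,0,14],"turn":[0,0,0],"jaw":0.5}]'
$H '[{"offset":[-5,17,2],"turn":[0,0,0],"jaw":0.5},{"offset":[-5,17,2],"turn":[0,0,0],"jaw":0.5},{"offset":[-5,17,2],"turn":[0,0,0],"jaw":0.5},{"offset":[-5,17,2],"turn":[0,0,0],"jaw":0.5},{"offset":[-5,17,2],"turn":[0,0,0],"jaw":0.5}]'
$H '[{"offset":[-2,17,0],"turn":[0,0,0],"jaw":0.5},{"offset":[-2,17,0],"turn":[0,0,0],"jaw":0.5},{"offset":[-2,17,0],"turn":[0,0,0],"jaw":0.5},{"offset":[-2,17,0],"turn":[0,0,0],"jaw":0.5},{"offset":[-2,17,0],"turn":[0,0,0],"jaw":0.5}]'
python3 - <<'E'
from h import *
s=eyes.snapshot("scene");t=eyes.snapshot("top");cv2.imwrite("pics/s11r.png",s)
k=lambda im:np.clip(255*(im/255.)**.6,0,255).astype(np.uint8)
cv2.imwrite("pics/s11.png",cv2.resize(k(s)[150:360,70:280],None,fx=2.8,fy=2.8,interpolation=cv2.INTER_CUBIC))
E
```

```text
time_s: 44.53
ee_pos: [0.571, -0.1351, 0.1187]
eef_rot: [[-0.951, -0.31, 0.0], [-0.31, 0.951, -0.0], [-0.0, -0.0, -1.0]]
contact_force: [0.0, -0.7, 0.8]
finger_gap: 0.0641
grip_force: 0.0
time_s: 44.95
ee_pos: [0.5713, -0.1359, 0.2631]
eef_rot: [[-0.951, -0.309, 0.003], [-0.309, 0.951, -0.0], [-0.003, -0.001, -1.0]]
contact_force: [0.9, 0.1, -0.7]
finger_gap: 0.0639
grip_force: 0.0
time_s: 45.37
ee_pos: [0.5195, 0.0416, 0.2802]
eef_rot: [[-0.949, -0.317, 0.001], [-0.317, 0.949, 0.003], [-0.002, 0.002, -1.0]]
contact_force: [0.3, 1.4, 1.0]
finger_gap: 0.0641
grip_force: 0.0
time_s: 45.78
ee_pos: [0.4984, 0.2135, 0.2789]
eef_rot: [[-0.948, -0.319, -0.001], [-0.319, 0.948, 0.002], [0.0, 0.002, -1.0]]
contact_force: [-0.6, 0.7, -0.9]
finger_gap: 0.0639
grip_force: 0.0
```

View pics/s11.png

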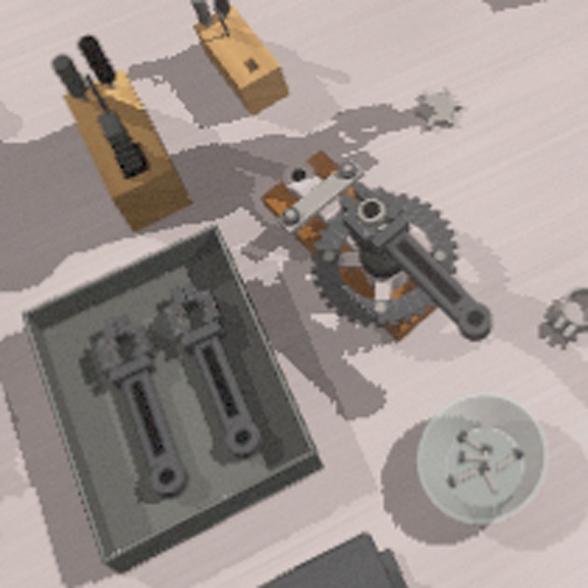

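The picture shows the sound arm home on the spindle (372,208) and opposite the right arm. Both crushed arms lie in the bin, and the feeler stands in its block. I am handing the job in.

```bash
python3 -c "
from cell import arm
print(arm.finish_job())"
```

```text
the job is handed in; nothing more can be done
None
```

The job is handed in: the leftmost arm took the blade and is home on the spindle, the second and third arms jammed and are in the scrap bin, and the feeler is back in its slot in the tool block; the hand-in gave no verdict.

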